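Pack the scale weights into the carrying rack

TASK

The stall's brass weights have to go to be checked: slide the lid of the weight box right out along its tracks and lay it flat on the counter, right way up, then stand every weight that is in the box upright and fully home in the carrying rack, large ones in the large pockets of the near row and small ones in the small pockets of the far row. When all are in, swing the keeper bar shut over them until it snaps into its catch, and leave the other things on the counter where they are.

Things in the scene. Friction and masses are not known exactly. Their poses are not given: they have to be found in the camera images.
- box: Wooden weight box, fixed, 180 x 174 x 102 mm (x, y, z). Origin: centre of its underside, z up; its -x end, roughly facing the robot, is where the lid slides out. Grooves along the tops of the two y walls (12 mm thick) hold the lid; the lips over them and the +x end wall reach z = 102.5 mm, the -x end wall only z = 87, just under the lid.
- box_floor (a point): Centre of the box's inner floor, 10 mm above its underside, axes as the box. Inside (156 x 150 mm) a low insert, 24 mm high, leaves two straight channels along x, each 46 wide (y) and 144 mm long, centred at y = -30 and y = 30 mm. Up to three weights of either size stand upright in each, free to slide along it.
- lid_grip (a point): Grip point on the lid's upright grip strip. Lid: loose plywood board 167 (x) x 160 (y) x 7 mm, 0.15 kg, on its middle a strip 70 (x) x 16 (y) x 34 mm high. Point: over the lid's centre, 23 mm above its top face. In the tracks (1.5 to 2.5 mm play) point at z = 117 mm, shut at x = -6.5 in the box's frame, starts up to 25 mm open; comes free, sliding to the box's -x, past x = -174. Flat on the counter: z = 30.
- rack: Wooden carrying rack, fixed, 119 x 170 mm and up to 48 high, with steel posts (22 mm square) at (0, -96) and (0, 96) mm for the keeper bar's hinge (100 high) and catch (79 high). Origin: centre of its underside, midway between its two rows of pockets; z up. Seated weights of both sizes reach z = 82 mm.
- rack_near (a point): Centre of the near row, on its pocket floor (rack x = -27, y = 0, z = 10 mm), axes as the rack: three 46 mm square pockets, 20 mm deep, at y = -50, 0, 50 mm, for large weights.
- rack_far (a point): Centre of the far row, on its pocket floor (rack x = 27, y = 0, z = 28 mm), axes as the rack: three 36 mm square pockets, 20 mm deep, on a step, at y = -50, 0, 50 mm, for small weights.
- keeper (a joint): Angle of the flat keeper bar (44 mm wide, z = 88 to 94 mm). 0 = shut: along the rack's y over the gap between the rows, just over the knobs' inner edges. Grows as it opens towards the rack's -x (anticlockwise from above); starts at 1.5 to 1.9, stop at 2.1, stays where left. In the last 0.08 rad it is pushed over a sprung ball (about 5 N at the knob), then snaps to 0 and is held.
- keeper_hinge (a point): On the bar's vertical hinge axis, at bar height (91 mm): x = 0, y = -95 mm in the rack's frame. Turns with the bar: its y axis points along the bar to the free end.
- keeper_grip (a point): Grip point of the upright round black knob on the free end of the keeper bar: 18 mm diameter, standing on the bar from z = 94 to 132 mm; point at z = 117, 190 mm from the hinge axis.
- large1_mid (a point): Brass 500 g knob weight (large): round body 40 mm diameter and 46 mm high, an 18 mm neck, then a knob 26 mm diameter from 53 to 72 mm (total height 72 mm). The point is on its axis half-way up (36 mm above its foot); z along its axis, foot to knob. May be absent.
- large2_mid (a point): Brass 500 g knob weight (large): round body 40 mm diameter and 46 mm high, an 18 mm neck, then a knob 26 mm diameter from 53 to 72 mm (total height 72 mm). The point is on its axis half-way up (36 mm above its foot); z along its axis, foot to knob. May be absent.
- large3_mid (a point): Brass 500 g knob weight (large): round body 40 mm diameter and 46 mm high, an 18 mm neck, then a knob 26 mm diameter from 53 to 72 mm (total height 72 mm). The point is on its axis half-way up (36 mm above its foot); z along its axis, foot to knob. May be absent.
- small1_mid (a point): Brass 200 g knob weight (small): round body 30 mm diameter and 30 mm high, a 14 mm neck, then a knob 20 mm diameter from 36 to 54 mm (total height 54 mm). The point is on its axis half-way up (27 mm above its foot); z along its axis, foot to knob. May be absent.
- small2_mid (a point): Brass 200 g knob weight (small): round body 30 mm diameter and 30 mm high, a 14 mm neck, then a knob 20 mm diameter from 36 to 54 mm (total height 54 mm). The point is on its axis half-way up (27 mm above its foot); z along its axis, foot to knob. May be absent.
- small3_mid (a point): Brass 200 g knob weight (small): round body 30 mm diameter and 30 mm high, a 14 mm neck, then a knob 20 mm diameter from 36 to 54 mm (total height 54 mm). The point is on its axis half-way up (27 mm above its foot); z along its axis, foot to knob. May be absent.
- tumbler_rim (a point): Bystander: steel tumbler, 72 mm across the rim, 95 mm high; the point is the centre of its mouth.
- calculator: Bystander: black pocket calculator 85 x 140 x 16 mm lying flat; origin at the centre of its underside.
- scoop: Bystander: aluminium hand scoop 195 mm long, 64 wide, 34 high, lying with its bowl towards its own +x; origin under the neck between bowl and wooden handle.
Things that resemble listed ones, but are neither listed nor needed, are in the scene too. There is more than one size of the part that bears lid_grip; the job needs the largest.

How it is judged (in metres and radians):
On the way, in this order (a step that is already met when the one before it is completed fails the run):
1. the lid is out of its tracks and lies flat on the counter, right way up (height (world z) of lid_grip below 0.035 m and angle between lid_grip's own z axis and vertical below 0.06 rad), for 0.2 s.
2. every weight present stands home in a rack pocket of its size (x of large1_mid in the frame of rack between -0.034 and -0.02 m and y of large1_mid in the frame of rack between -0.062 and 0.062 m and z of large1_mid in the frame of rack between 0.041 and 0.051 m and angle between each of large1_mid, large2_mid, large3_mid, small1_mid, small2_mid, small3_mid's own z axis and vertical below 0.1 rad and x of large2_mid in the frame of rack between -0.034 and -0.02 m and y of large2_mid in the frame of rack between -0.062 and 0.062 m and z of large2_mid in the frame of rack between 0.041 and 0.051 m and x of large3_mid in the frame of rack between -0.034 and -0.02 m and y of large3_mid in the frame of rack between -0.062 and 0.062 m and z of large3_mid in the frame of rack between 0.041 and 0.051 m and x of small1_mid in the frame of rack between 0.02 and 0.034 m and y of small1_mid in the frame of rack between -0.062 and 0.062 m and z of small1_mid in the frame of rack between 0.05 and 0.06 m and x of small2_mid in the frame of rack between 0.02 and 0.034 m and y of small2_mid in the frame of rack between -0.062 and 0.062 m and z of small2_mid in the frame of rack between 0.05 and 0.06 m and x of small3_mid in the frame of rack between 0.02 and 0.034 m and y of small3_mid in the frame of rack between -0.062 and 0.062 m and z of small3_mid in the frame of rack between 0.05 and 0.06 m), for 0.2 s.
3. the keeper bar is shut in its catch (value of joint keeper below 0.02 rad), for 0.2 s.
At the end, for the whole second after the job is handed in: Lid flat on the counter, grip strip up (lid_grip under 35 mm, tilt under 0.06 rad); every weight present upright (tilt under 0.1 rad) in a rack pocket of its own row (7 mm of the row line, 5 mm of seated height); keeper bar angle under 0.02 rad; bystanders within 3 cm (all of step 1 and all of step 2 and value of joint keeper below 0.02 rad); the robot touches nothing.
It fails at once if the tumbler is moved by more than 3 cm (distance of tumbler_rim from where it was at the start of the episode above 0.03 m).
It fails at once if the calculator is moved by more than 3 cm (distance of calculator from where it was at the start of the episode above 0.03 m).
It fails at once if the scoop is moved by more than 3 cm (distance of scoop from where it was at the start of the episode above 0.03 m).
Of large1, small1, large2, small2, large3, small3 only 4 to 6 are there at a start; the rules pass over those that are not, and their reading is None.
At some moment in a run one of lid, small1, small2, small3 may be knocked a few centimetres aside while the robot is not near it.
Once in a run the grip may slacken for a moment while it holds something.
It also fails if it takes over 208 s, if anything falls off the work surface, if the arm or the gripper's body presses on something with over 40 N, if the wrist force passes 120 N, or if a joint passes its speed limit or range.

ROBOT

A 6-joint arm with a two-finger parallel gripper is mounted at the origin on the work surface. World frame = base frame: x ahead of the robot, y to its left, z up, the work surface at z = 0. Lengths are in mm, angles in rad, forces in N, time in s.
With the tool pointing down it reaches from about 300 to 775 mm from the base axis. Payload 14.6 kg.
Tool frame: the origin (TCP) lies on the centre line of the jaws, within the pads' length; the fingertips stand 11 mm ahead of it and the grasp point (between the pads) lies 8 mm behind it (tcp_to_tips is the distance from the TCP to the fingertips, in mm); x points along the fingers, y is the direction in which the jaws open and shut, and the axes are right-handed (so a half turn about x gives the same grasp; the last joint's range is limited). The gripper opens to 94 mm and grips with 3 to 60 N. Pads are 16 mm wide; open, the fingers measure 119 mm over their backs; the gripper's body (75 mm by 177 mm) begins 78 mm behind the grasp point.
Start: joints at [1.148, 0.3, 1.521, -0, 1.321, -0.067], TCP at [191.584, 515.543, 216.446] pointing down, gripper open.
Joint ranges: [-3.03, 3.03], [-0.79, 2.21], [0.23, 2.52], [-1.04, 4.18], [0, 3.07], [-2.55, 2.55]. Speed limits (rad/s): [2.22, 2.22, 2.57, 3.14, 3.14, 3.14].

INTERFACE

Orientations are given as a unit quaternion [w, x, y, z].
In Python, from workcell import * gives the robot as it stands.
- The arm moves only by the shell command python3 -m inch 'ROWS' [FORCE]. ROWS is JSON, a list of rows, each an object with "xyz": the shift along the tool's x, y, z in cm, a list of three; "rotation": the turn, a rotation vector about the tool's x, y, z in rad, a list of three; "grip": the closure, from -1 (fully open) to 1 (shut), so that 0 is half open. In form: [{"xyz": [x, y, z], "rotation": [wx, wy, wz], "grip": grip}, ...]. A call has 1 to 5 rows; each row shifts and turns the commanded pose from where the row before left it, along the tool's axes as they then stand; what a row does not reach is not made up. A row lasts 1/12 s, in which the tool goes at most 41.7 mm and 7.16 degrees, less where a joint would pass 70% of its speed; a pose out of reach is approached as far as the arm can. A call with a gripper value outside its range is refused whole. The fingers move at their own pace and stop on an object; FORCE is the grip in N (left out, the last holds). Time passes only in rows, so rows that do not move let the fingers close. It gives the time, the measured TCP pose, the force and the opening at its end, in the units of the state.
- observe(): the state, without advancing time (a new reading comes with each control period).
- capture(name): name is "side" or "top" or "wrist"; returns a dict with "pixels" (384x512x3 uint8, blue, green, red), "range_z" (384x512 float32, mm along the optical axis (not along the pixel's ray), 0 where there is no reading), "fx", "fy", "cx", "cy" (pixels), "k1" (the pictures are not rectified: a ray, as slopes to the right and down, at radius r is drawn at 1 + k1 r^2 times it, then the intrinsics apply), "origin" and "rotation" of the camera in the world; the wrist camera has in their place "hand_eye" (4x4, takes a point from camera to tool coordinates, whose origin is the TCP and whose axes are the tool frame's). Camera axes: x right, y down, z forward; pixel columns grow to the right and rows downward; lengths in mm; the calibration is good to about 2 mm. A picture is of the moment at which its call begins: read the wrist's pose just before it.
- job_done(): hands the job in, once; it reports no verdict.
The state is a dict: "t": time; "joint_positions": joint angles; "joint_vel": joint speeds; "joint_torque": joint torques, N m; "position": TCP position; "orientation": TCP orientation; "wrist_force": force on the tool from outside, world axes, zero at the start; "wrist_torque": the same for the moment, N m; "opening": finger opening in mm.
Only numpy, scipy, OpenCV 4.12 (cv2) and the standard library are available. Lean on these libraries where they do the work, as an engineer would, in place of code of your own. Each camera call takes 0.05 s, during which the arm holds its last target. There are 200 camera calls.

## Working session

There is one attempt and no reset: what is moved stays moved. The work goes in short steps, Python scripts to look and compute and a shell command to move; the robot and the scene stay as the last step left them, time stands still between calls to the robot, and variables do not carry over. Pictures are saved under pics/ and viewed, about 12 in all and at most 16, crops included, and the job is handed in when it is done.

```bash
ls; mkdir -p pics; cat > h.py <<'E'
from workcell import *
import numpy as np, cv2
from scipy.spatial.transform import Rotation as R
def rot(q): return R.from_quat([q[1],q[2],q[3],q[0]])
def cap(n,save=None):
    s=observe(); c=capture(n)
    if n=='wrist':
        H=np.array(c['hand_eye']); T=np.eye(4); T[:3,:3]=rot(s['orientation']).as_matrix(); T[:3,3]=s['position']
        M=T@H
    else:
        M=np.eye(4); r=np.array(c['rotation']); M[:3,:3]=r if r.shape==(3,3) else rot(r).as_matrix(); M[:3,3]=c['origin']
    c['M']=M
    if save: cv2.imwrite('pics/'+save+'.png',c['pixels']); np.savez('pics/'+save+'.npz',**{k:np.array(v) for k,v in c.items()})
    return c
def load(n): return dict(np.load('pics/'+n+'.npz'))
def ray(c,u,v):
    K=np.array([[c['fx'],0,c['cx']],[0,c['fy'],c['cy']],[0,0,1.]],float)
    p=cv2.undistortPoints(np.array([[[u,v]]],float),K,np.array([float(c['k1']),0,0,0]))[0,0]
    return np.array([p[0],p[1],1.])
def onz(c,u,v,z):
    d=c['M'][:3,:3]@ray(c,u,v); o=c['M'][:3,3]; return o+d*(z-o[2])/d[2]
def pt(c,u,v,w=1):
    u0,v0=int(round(u)),int(round(v)); z=c['range_z'][v0-w:v0+w+1,u0-w:u0+w+1]; z=z[z>0]
    return c['M'][:3,:3]@(ray(c,u,v)*np.median(z))+c['M'][:3,3]
def cloud(c):
    h,w=c['range_z'].shape; vv,uu=np.mgrid[:h,:w]
    K=np.array([[c['fx'],0,c['cx']],[0,c['fy'],c['cy']],[0,0,1.]],float)
    p=cv2.undistortPoints(np.stack([uu,vv],-1).reshape(-1,1,2).astype(float),K,np.array([float(c['k1']),0,0,0]))[:,0]
    P=np.c_[p,np.ones(len(p))]*c['range_z'].reshape(-1,1)
    W=P@c['M'][:3,:3].T+c['M'][:3,3]; W[c['range_z'].ravel()==0]=np.nan
    return W.reshape(h,w,3)
E
python3 - <<'E'
from h import *
s=observe(); print(s)
for n in ('top','side'):
    c=cap(n,n+'0'); print(n,c['M'].round(3).tolist(),c['fx'],c['k1'])
a=np.vstack([cv2.imread('pics/top0.png')]); cv2.imwrite('pics/top0b.png',cv2.resize(a,(800,600),interpolation=cv2.INTER_CUBIC))
E
```

```text
pics
{'t': 0.0, 'joint_positions': array([ 1.14841595e+00,  3.00453881e-01,  1.52161811e+00,  1.67415202e-05,
        1.32069900e+00, -6.66194983e-02]), 'joint_vel': array([ 0.00152929,  0.00064932, -0.00061423,  0.00064994,  0.00179174,
       -0.00115694]), 'joint_torque': array([ 2.54308634e-04, -5.31803405e+01, -3.52740884e+01,  7.08354078e-02,
        2.43672665e-02, -8.86278963e-05]), 'position': array([191.46701414, 515.31443924, 215.8801065 ]), 'orientation': array([ 0.69584251,  0.1247168 ,  0.69605534, -0.12552245]), 'wrist_force': array([0.02666116, 0.8052317 , 0.11078631]), 'wrist_torque': array([ 0.02477438,  0.02934397, -0.01297962]), 'opening': 94.35477735214172}
top [[-0.02, -0.993, 0.118, 381.571], [-1.0, 0.022, 0.014, -0.845], [-0.016, -0.118, -0.993, 1633.219], [0.0, 0.0, 0.0, 1.0]] 453.4125116458835 -0.10043699349961614
side [[0.822, -0.263, 0.505, -304.914], [-0.568, -0.413, 0.712, -1245.909], [0.022, -0.872, -0.489, 965.923], [0.0, 0.0, 0.0, 1.0]] 494.52183787622175 0.008243936396225872
```

View pics/top0b.png

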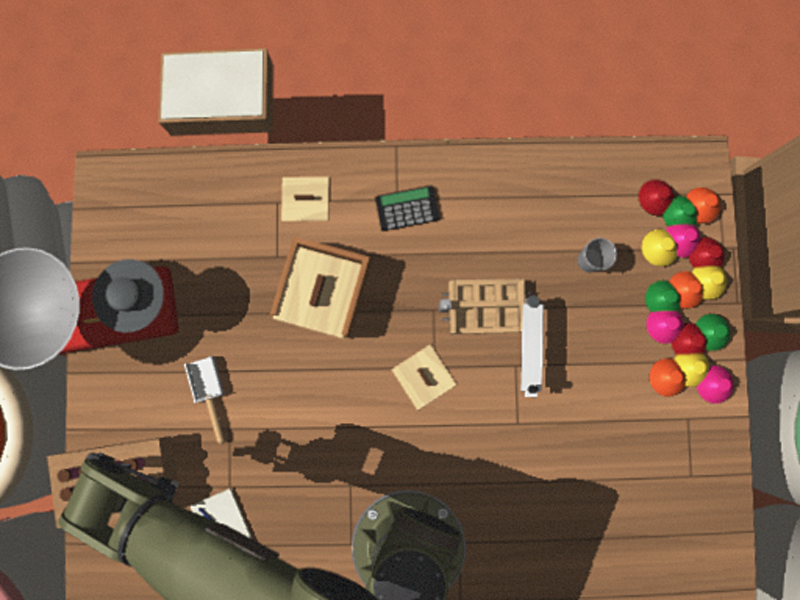

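View pics/side0.png

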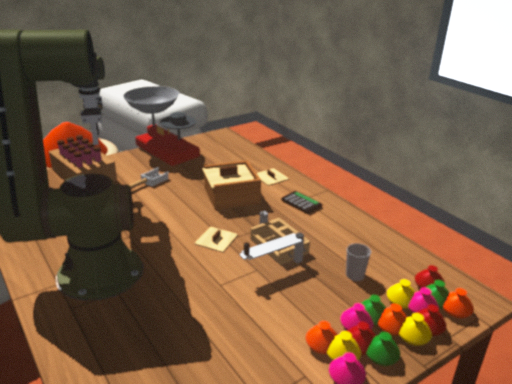

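The top view shows three lid-like boards (800x600 pixels): the one in the box at (322,290), a small loose one at (305,198) and a small loose one at (423,377). The one in the box is the largest and sits in the tracks, so it fits. The rack is at (487,306), with the hinge at (532,300) and the bar's free end at (532,390). I'll confirm with an enlarged crop.

```bash
python3 - <<'E'
from h import *
c=load('top0'); a=c['pixels']
# crop native: x 165..360, y 145..265
x0,y0,x1,y1=165,140,360,270
b=cv2.resize(a[y0:y1,x0:x1],None,fx=4,fy=4,interpolation=cv2.INTER_CUBIC); cv2.imwrite('pics/crop1.png',b)
W=cloud(c)
# height-based fits
def fit(lo,hi,xr,yr,name):
    m=(W[...,2]>lo)&(W[...,2]<hi)&(W[...,0]>xr[0])&(W[...,0]<xr[1])&(W[...,1]>yr[0])&(W[...,1]<yr[1])
    P=W[m]; r=cv2.minAreaRect(P[:,:2].astype(np.float32)); print(name,len(P),np.round(r[0],1),np.round(r[1],1),round(r[2],2),'z',np.median(P[:,2]).round(1))
bc=onz(c,320*.64,290*.64,100); rc=onz(c,487*.64,306*.64,40); print(bc,rc)
X,Y=bc[:2]
fit(80,112,(X-150,X+150),(Y-150,Y+150),'box top'); fit(115,150,(X-120,X+120),(Y-120,Y+120),'strip')
X,Y=rc[:2]
fit(20,60,(X-110,X+110),(Y-84,Y+100),'rack'); fit(83,110,(X-250,X+110),(Y-200,Y+0),'bar'); fit(112,150,(X-250,X+110),(Y-200,Y+0),'knob');fit(70,90,(X-50,X+50),(Y+60,Y+130),'catch');
for n,u,v in (('decoy1',305,198),('decoy2',423,377),('tumbler',600,255),('scooph',218,420),('scoop',203,380),('calc',408,208)): print(n,pt(c,u*.64,v*.64).round())
E
```

```text
[578.3323631  178.61360479 100.        ] [ 541.29703048 -191.95267135   40.        ]
box top 2605 [587.1 181. ] [176.9 186.6] 73.3 z 95.5
strip 107 [577.3 183.3] [16.7 69.2] 73.74 z 127.6
rack 1159 [ 544.2 -183.4] [183.7 119.9] 89.07 z 42.6
bar 775 [ 448.4 -279.2] [ 45.7 217.8] 86.21 z 94.5
knob 28 [ 354.1 -273.3] [13.4 17.6] 0.69 z 130.0
catch 45 [545.8 -95.6] [21. 22.] 89.31 z 79.3
decoy1 [808. 222.  17.]
decoy2 [385. -44.  30.]
tumbler [ 657. -464.   13.]
scooph [295. 425.  16.]
scoop [387. 465.   2.]
calc [776. -19.  23.]
```

View pics/crop1.png

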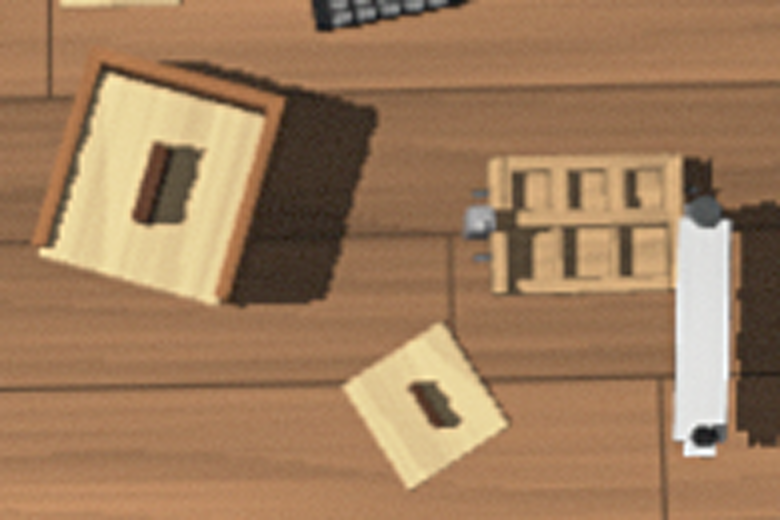

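The crop confirms the box lid: the pale board fills the box between brown lips, with its strip at crop (155,183). It is much larger than the loose board at (430,400). The hinge is at (705,210) and the knob at (705,435). Next is a move planner, which only prints deltas.

```bash
cat >> h.py <<'E'
def plan(x,y,z,yaw):
    """deltas: rotation vector first (tool axes), then shift in cm in the turned tool frame. yaw = world direction of tool y (mod pi)"""
    s=observe(); r=rot(s['orientation']); best=None
    for a in (yaw,yaw+np.pi):
        Y=np.array([np.cos(a),np.sin(a),0]); X=np.array([0,0,-1.]); Rt=R.from_matrix(np.c_[X,Y,np.cross(X,Y)])
        w=(r.inv()*Rt).as_rotvec()
        if best is None or np.linalg.norm(w)<np.linalg.norm(best[0]): best=(w,Rt)
    w,Rt=best; d=np.array([x,y,z])-s['position']
    print('rotvec',w.round(3),'shift cm (turned frame)',(Rt.inv().apply(d)/10).round(2),'| now',s['position'].round(1),'t',round(s['t'],2),'j6',s['joint_positions'][5].round(2),'open',round(s['opening'],1),'F',s['wrist_force'].round(1))
    if '-v' in __import__('sys').argv: print(Rt.as_matrix().round(3))
if __name__=='__main__':
    import sys; plan(*map(float,sys.argv[1:5]))
E
python3 h.py 540 195 235 1.289; python3 -c "
from h import *
print(rot(observe()['orientation']).as_matrix().round(3)); print(np.array(capture('wrist')['hand_eye']).round(3))"
```

```text
rotvec [-0.074 -0.     0.001] shift cm (turned frame) [ -1.91 -21.08  42.39] | now [191.5 515.3 215.9] t 0.1 j6 -0.07 open 93.6 F [-0.1  0.3  0. ]
[[-0.     0.348  0.937]
 [-0.001  0.937 -0.348]
 [-1.    -0.001 -0.   ]]
[[  -0.      -0.246    0.969 -168.057]
 [   1.       0.       0.      -0.179]
 [  -0.       0.969    0.246  -70.883]
 [   0.       0.       0.       1.   ]]
```

```bash

python3 -m inch '[{"xyz":[-0.5,0,0],"rotation":[-0.074,0,0],"grip":0},{"xyz":[-0.5,-1,2],"rotation":[0,0,0],"grip":0},{"xyz":[-0.5,-1.8,3.6],"rotation":[0,0,0],"grip":0},{"xyz":[-0.4,-1.8,3.6],"rotation":[0,0,0],"grip":0},{"xyz":[0,-1.8,3.6],"rotation":[0,0,0],"grip":0}]' 40
python3 -m inch '[{"xyz":[0,-1.8,3.6],"rotation":[0,0,0],"grip":0},{"xyz":[0,-1.8,3.6],"rotation":[0,0,0],"grip":0},{"xyz":[0,-1.8,3.6],"rotation":[0,0,0],"grip":0},{"xyz":[0,-1.8,3.6],"rotation":[0,0,0],"grip":0},{"xyz":[0,-1.8,3.6],"rotation":[0,0,0],"grip":0}]' 40
python3 -m inch '[{"xyz":[0,-1.8,3.6],"rotation":[0,0,0],"grip":0},{"xyz":[0,-1.8,3.6],"rotation":[0,0,0],"grip":0},{"xyz":[0,-1.8,3.6],"rotation":[0,0,0],"grip":0},{"xyz":[0,0,0],"rotation":[0,0,0],"grip":0},{"xyz":[0,0,0],"rotation":[0,0,0],"grip":0}]' 40
python3 h.py 577 183 109 1.289
python3 - <<'E'
from h import *
c=cap('wrist','w1'); W=cloud(c)
m=(W[...,2]>122)&(W[...,2]<134)&(np.hypot(W[...,0]-577,W[...,1]-183)<60)
P=W[m]; print(len(P),cv2.minAreaRect(P[:,:2].astype(np.float32)),np.median(P[:,2]))
E
```

```text
t: 0.57
position: [297.6, 417.4, 236.0]
orientation: [0.7, 0.099, 0.7, -0.099]
wrist_force: [0.5, 1.6, 0.6]
opening: 64.3
t: 0.98
position: [445.7, 280.3, 235.4]
orientation: [0.7, 0.099, 0.7, -0.099]
wrist_force: [0.6, 1.0, -0.5]
opening: 47.0
t: 1.4
position: [534.1, 198.6, 234.7]
orientation: [0.7, 0.1, 0.7, -0.101]
wrist_force: [-0.6, -0.1, -0.2]
opening: 46.7
rotvec [-0.003 -0.001  0.001] shift cm (turned frame) [12.57 -0.31  4.56] | now [534.1 198.6 234.7] t 1.4 j6 -0.99 open 46.7 F [-0.6 -0.1 -0.2]
966 ((574.1217041015625, 186.620361328125), (15.733038902282715, 68.57456970214844), 73.30387115478516) 127.63869165439809
```

View pics/w1.png

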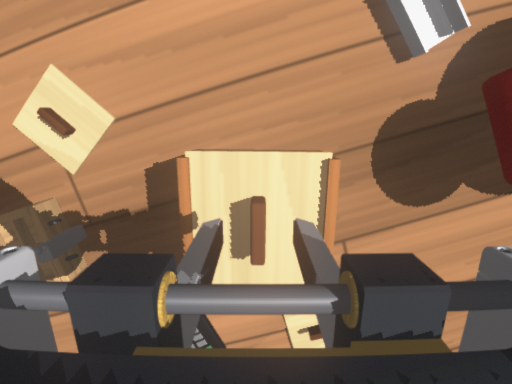

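The strip is at wrist pixel (258,230), pointing along the tool z axis, between the open fingers. I'll go down and grip it.

```bash
python3 h.py 575 186 109 1.281
python3 -m inch '[{"xyz":[2.5,-0.1,2.1],"rotation":[-0.01,0,0],"grip":0},{"xyz":[2.5,0,2.1],"rotation":[0,0,0],"grip":0},{"xyz":[2.5,0,0],"rotation":[0,0,0],"grip":0},{"xyz":[2.5,0,0],"rotation":[0,0,0],"grip":0},{"xyz":[0,0,0],"rotation":[0,0,0],"grip":0}]' 40
python3 h.py 575 186 109 1.281
```

```text
rotvec [ 0.007 -0.001  0.   ] shift cm (turned frame) [12.59 -0.13  4.39] | now [533.3 199.8 234.9] t 1.45 j6 -0.99 open 47.0 F [ 0.1  0.1 -0. ]
t: 1.87
position: [570.7, 188.3, 130.6]
orientation: [0.698, 0.094, 0.703, -0.096]
wrist_force: [-0.4, -0.1, -0.6]
opening: 46.8
rotvec [ 0.019 -0.007  0.004] shift cm (turned frame) [ 2.16 -0.1   0.48] | now [570.7 188.3 130.6] t 1.87 j6 -1.04 open 46.8 F [-0.4 -0.1 -0.6]
```

```bash

python3 -m inch '[{"xyz":[1.1,-0.1,0.4],"rotation":[0.015,0,0],"grip":0},{"xyz":[1.0,0,0],"rotation":[0,0,0],"grip":0},{"xyz":[0,0,0],"rotation":[0,0,0],"grip":0},{"xyz":[0,0,0],"rotation":[0,0,0],"grip":1},{"xyz":[0,0,0],"rotation":[0,0,0],"grip":1}]' 40
python3 -m inch '[{"xyz":[0,0,0],"rotation":[0,0,0],"grip":1},{"xyz":[0,0,0],"rotation":[0,0,0],"grip":1},{"xyz":[0,0,0],"rotation":[0,0,0],"grip":1},{"xyz":[0,0,0],"rotation":[0,0,0],"grip":1},{"xyz":[0,0,0],"rotation":[0,0,0],"grip":1}]' 40
python3 h.py 575 186 109 1.281;python3 h.py 397.5 238 109 1.281
```

```text
t: 2.28
position: [577.4, 185.8, 115.5]
orientation: [0.7, 0.101, 0.699, -0.101]
wrist_force: [-0.1, -0.1, -0.0]
opening: 37.1
t: 2.7
position: [577.2, 185.6, 114.9]
orientation: [0.7, 0.101, 0.7, -0.101]
wrist_force: [-0.9, -0.3, 3.4]
opening: 15.9
rotvec [ 0.003  0.    -0.   ] shift cm (turned frame) [ 0.59 -0.03 -0.22] | now [577.2 185.6 114.9] t 2.7 j6 -1.03 open 15.9 F [-0.9 -0.3  3.4]
rotvec [ 0.003  0.    -0.   ] shift cm (turned frame) [  0.59  -0.12 -18.72] | now [577.2 185.6 114.9] t 2.7 j6 -1.03 open 15.9 F [-0.9 -0.3  3.4]
```

```bash

python3 -m inch '[{"xyz":[0,0,-0.6],"rotation":[0,0,0],"grip":1},{"xyz":[0,0,-1],"rotation":[0,0,0],"grip":1},{"xyz":[0,0,-1],"rotation":[0,0,0],"grip":1},{"xyz":[0,0,-1],"rotation":[0,0,0],"grip":1},{"xyz":[0,0,-1],"rotation":[0,0,0],"grip":1}]' 40
python3 h.py 397.5 238 115 1.281
python3 -m inch '[{"xyz":[0,0,-1],"rotation":[0,0,0],"grip":1},{"xyz":[0,0,-1],"rotation":[0,0,0],"grip":1},{"xyz":[0,0,-1],"rotation":[0,0,0],"grip":1},{"xyz":[0,0,-1],"rotation":[0,0,0],"grip":1},{"xyz":[0,0,-1],"rotation":[0,0,0],"grip":1}]' 40
python3 h.py 397.5 238 115 1.281
```

```text
t: 3.12
position: [532.5, 198.8, 114.9]
orientation: [0.7, 0.101, 0.699, -0.101]
wrist_force: [3.2, -0.8, 4.2]
opening: 15.9
rotvec [ 0.003  0.001 -0.001] shift cm (turned frame) [-1.000e-02 -1.000e-01 -1.405e+01] | now [532.5 198.8 114.9] t 3.12 j6 -0.99 open 15.9 F [ 3.2 -0.8  4.2]
t: 3.53
position: [484.3, 213.0, 114.8]
orientation: [0.7, 0.101, 0.699, -0.101]
wrist_force: [2.7, 0.1, 5.0]
opening: 15.7
rotvec [ 0.003  0.001 -0.   ] shift cm (turned frame) [-0.02 -0.09 -9.03] | now [484.3 213.  114.8] t 3.53 j6 -0.94 open 15.7 F [2.7 0.1 5. ]
```

```bash

python3 -m inch '[{"xyz":[0,0,-1],"rotation":[0,0,0],"grip":1},{"xyz":[0,0,-1],"rotation":[0,0,0],"grip":1},{"xyz":[0,0,-1],"rotation":[0,0,0],"grip":1},{"xyz":[0,0,-1],"rotation":[0,0,0],"grip":1},{"xyz":[0,0,-1],"rotation":[0,0,0],"grip":1}]' 40
python3 -m inch '[{"xyz":[0,0,-1],"rotation":[0,0,0],"grip":1},{"xyz":[0,0,-1],"rotation":[0,0,0],"grip":1},{"xyz":[0,0,-1],"rotation":[0,0,0],"grip":1},{"xyz":[0,0,-1.5],"rotation":[0,0,0],"grip":1},{"xyz":[0,0,-1.5],"rotation":[0,0,0],"grip":1}]' 40
python3 h.py 380 242 115 1.281
python3 - <<'E'
from h import *
c=cap('top','top1'); W=cloud(c)
a=c['pixels']; cv2.imwrite('pics/crop2.png',cv2.resize(a[130:300,130:370],(792,561),interpolation=cv2.INTER_CUBIC))
E
```

```text
t: 3.95
position: [436.0, 227.1, 114.4]
orientation: [0.7, 0.101, 0.7, -0.101]
wrist_force: [3.5, -0.6, 4.2]
opening: 15.1
t: 4.37
position: [377.7, 243.8, 113.7]
orientation: [0.699, 0.101, 0.701, -0.102]
wrist_force: [-0.5, 0.1, -0.3]
opening: 15.5
rotvec [ 0.003 -0.002  0.001] shift cm (turned frame) [-0.13 -0.11  0.28] | now [377.7 243.8 113.7] t 4.37 j6 -0.79 open 15.5 F [-0.5  0.1 -0.3]
```

View pics/crop2.png

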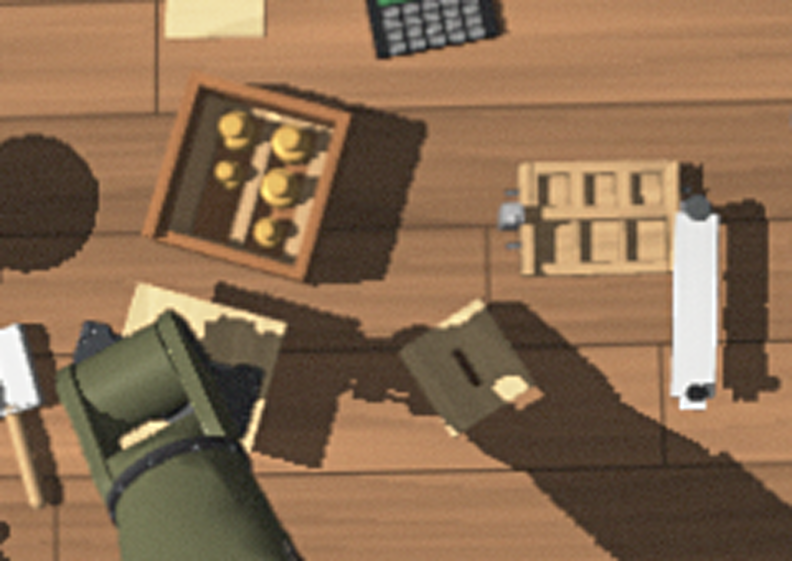

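The lid is free. The open box shows five weights (crop pixels): large at (235,128), (292,142) and (280,185), small at (228,172) and (268,231). I'll lower the lid.

```bash

python3 -m inch '[{"xyz":[1.5,0,0],"rotation":[0,0,0],"grip":1},{"xyz":[2,0,0],"rotation":[0,0,0],"grip":1},{"xyz":[2,0,0],"rotation":[0,0,0],"grip":1},{"xyz":[1.5,0,0],"rotation":[0,0,0],"grip":1},{"xyz":[0.7,0,0],"rotation":[0,0,0],"grip":1}]' 40
python3 -m inch '[{"xyz":[0.3,0,0],"rotation":[0,0,0],"grip":1},{"xyz":[0.2,0,0],"rotation":[0,0,0],"grip":1},{"xyz":[0.2,0,0],"rotation":[0,0,0],"grip":1},{"xyz":[0,0,0],"rotation":[0,0,0],"grip":1},{"xyz":[0,0,0],"rotation":[0,0,0],"grip":1}]' 40
```

```text
t: 4.83
position: [378.0, 243.3, 35.3]
orientation: [0.699, 0.1, 0.701, -0.102]
wrist_force: [-0.2, -0.0, -1.1]
opening: 15.9
t: 5.25
position: [379.7, 244.0, 30.9]
orientation: [0.7, 0.101, 0.7, -0.101]
wrist_force: [-0.5, -0.4, -1.6]
opening: 15.5
```

```bash

python3 -m inch '[{"xyz":[0.2,0,0],"rotation":[0,0,0],"grip":1},{"xyz":[0.2,0,0],"rotation":[0,0,0],"grip":1},{"xyz":[0.1,0,0],"rotation":[0,0,0],"grip":1},{"xyz":[0,0,0],"rotation":[0,0,0],"grip":1}]' 40
```

```text
t: 5.58
position: [379.9, 244.0, 27.5]
orientation: [0.7, 0.101, 0.699, -0.101]
wrist_force: [-12.3, -7.5, 37.6]
opening: 15.4
```

```bash

python3 -m inch '[{"xyz":[-0.1,0,0],"rotation":[0,0,0],"grip":1},{"xyz":[0,0,0],"rotation":[0,0,0],"grip":0.3},{"xyz":[0,0,0],"rotation":[0,0,0],"grip":0.3},{"xyz":[0,0,0],"rotation":[0,0,0],"grip":0.3},{"xyz":[-2,0,0],"rotation":[0,0,0],"grip":0.3}]' 30
python3 -m inch '[{"xyz":[-4,0,0],"rotation":[0,0,0],"grip":0.3},{"xyz":[-4,0,0],"rotation":[0,0,0],"grip":0.3},{"xyz":[-4,0,0],"rotation":[0,0,0],"grip":0.3},{"xyz":[-4,0,0],"rotation":[0,0,0],"grip":0.3},{"xyz":[-4,0,0],"rotation":[0,0,0],"grip":0.3}]' 30
python3 -m inch '[{"xyz":[-1,0,2],"rotation":[0,0,0],"grip":0.3},{"xyz":[0,0,4],"rotation":[0,0,0],"grip":0.3},{"xyz":[0,0,4],"rotation":[0,0,0],"grip":0.3},{"xyz":[0,0,2],"rotation":[0,0,0],"grip":0.3},{"xyz":[0,0,0],"rotation":[0,0,0],"grip":0.3}]' 30
python3 - <<'E'
from h import *
c=cap('top','top2'); W=cloud(c)
m=(W[...,2]>-5)&(W[...,2]<14)&(c['pixels'].min(-1)>90)
m=(W[...,2]>20)&(W[...,2]<45)&(np.hypot(W[...,0]-380,W[...,1]-244)<70); P=W[m]; print('lid strip',len(P),cv2.minAreaRect(P[:,:2].astype(np.float32)),np.percentile(P[:,2],[10,50,90]))
c=cap('wrist','w2')
E
python3 h.py 500 205 240 1.281
```

```text
t: 6.0
position: [378.0, 243.1, 44.1]
orientation: [0.698, 0.1, 0.701, -0.102]
wrist_force: [-0.1, 0.2, 0.2]
opening: 32.3
t: 6.42
position: [379.0, 243.7, 248.4]
orientation: [0.7, 0.101, 0.7, -0.101]
wrist_force: [1.0, 0.0, -0.5]
opening: 32.6
t: 6.83
position: [497.2, 208.4, 255.3]
orientation: [0.699, 0.102, 0.7, -0.102]
wrist_force: [-0.0, -1.2, -0.8]
opening: 32.8
rotvec [ 0.001 -0.001  0.001] shift cm (turned frame) [ 1.54 -0.27  0.55] | now [495.5 209.1 255.4] t 6.88 j6 -0.95 open 32.6 F [-0.3 -0.1 -0.2]Traceback (most recent call last):
  File "<stdin>", line 4, in <module>
    return _quantile_unchecked(
        a, q, axis, out, overwrite_input, method, keepdims, weights)
    return _ureduce(a,
                    func=_quantile_ureduce_func,
    ...<5 lines>...
                    overwrite_input=overwrite_input,
                    method=method)
    r = func(a, **kwargs)
    result = _quantile(arr,
                       quantiles=q,
    ...<2 lines>...
                       out=out,
                       weights=wgt)
    slices_having_nans = np.isnan(arr[-1, ...])
                                  ~~~^^^^^^^^^
IndexError: index -1 is out of bounds for axis 0 with size 0
```

```bash

python3 -m inch '[{"xyz":[0,0,3],"rotation":[0,0,0],"grip":0.3},{"xyz":[0,0,4],"rotation":[0,0,0],"grip":0.3},{"xyz":[0,0,4],"rotation":[0,0,0],"grip":0.3},{"xyz":[0,0,2],"rotation":[0,0,0],"grip":0.3},{"xyz":[0,0,0],"rotation":[0,0,0],"grip":0.3}]' 30
python3 - <<'E'
from h import *
c=cap('wrist','w2'); cv2.imwrite('pics/w2b.png',cv2.resize(c['pixels'],(800,600)))
E
python3 h.py 500 205 240 1.281
```

```text
t: 7.3
position: [621.0, 172.1, 255.0]
orientation: [0.699, 0.101, 0.7, -0.102]
wrist_force: [-0.4, 0.7, -0.4]
opening: 32.9
rotvec [ 0.002 -0.002  0.001] shift cm (turned frame) [  1.53  -0.34 -12.36] | now [619.5 173.  255.3] t 7.35 j6 -1.07 open 32.9 F [-1.  -0.6 -0.5]
```

View pics/w2b.png

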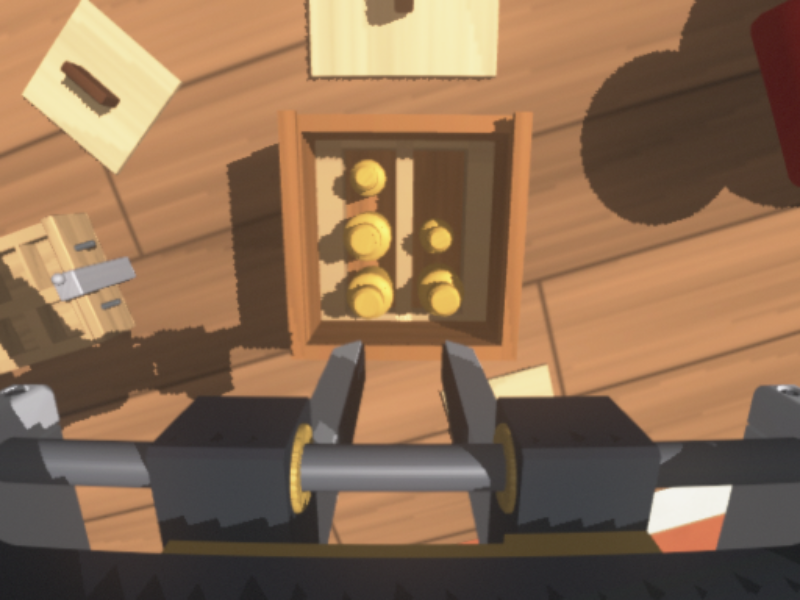

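The wrist view shows five weights (800x600 pixels): -y channel at (368,177), (367,240), (370,295); +y channel at (437,237), (441,292). There is nothing else inside. I'll get their heights and positions from the depth image.

```bash
cat >> h.py <<'E'
def tops(c,seeds,rad=9):
    W=cloud(c); out=[]
    for u,v in seeds:
        p=pt(c,u,v,2); m=(np.abs(W[...,2]-p[2])<5)&(np.hypot(W[...,0]-p[0],W[...,1]-p[1])<22)
        Q=W[m][:,:2].astype(np.float32); ctr,r=cv2.minEnclosingCircle(Q); out.append((np.array(ctr),p[2])); print((u,v),'z',p[2].round(1),'circ',np.round(ctr,1),'d',round(2*r,1),'mean',Q.mean(0).round(1),len(Q))
    return out
E
python3 - <<'E'
from h import *
c=load('w2'); S=[(368,177),(367,240),(370,295),(437,237),(441,292)]
tops(c,[(u*.64,v*.64) for u,v in S])
W=cloud(c)
m=(W[...,2]>98)&(W[...,2]<108)&(np.hypot(W[...,0]-585,W[...,1]-181)<140)
vv,uu=np.where(m); P=W[m]
# box axes from lips
th=np.arctan2(-.2862,.958)
for name,k in (('lips',m),):
    r=cv2.minAreaRect(P[:,:2].astype(np.float32)); print(r,len(P))
ex=np.array([np.cos(th),np.sin(th)]); ey=np.array([-ex[1],ex[0]])
print('x ext',np.percentile(P[:,:2]@ex,[0.5,99.5]),'y ext',np.percentile(P[:,:2]@ey,[0.5,99.5]),ex,ey)
# rack knowledge from top2
c=load('top1'); W=cloud(c); X,Y=544,-185
m=(W[...,2]>22)&(W[...,2]<60)&(np.abs(W[...,0]-X)<80)&(np.abs(W[...,1]-Y)<84); P=W[m]; print('rack',cv2.minAreaRect(P[:,:2].astype(np.float32)))
E
```

```text
(235.52, 113.28) z 64.2 circ [533.2 166.2] d 19.8 mean [533.3 166.4] 213
(234.88, 153.6) z 81.9 circ [579.4 152.5] d 25.7 mean [579.2 152.7] 358
(236.8, 188.8) z 81.6 circ [627.7 139.6] d 26.0 mean [627. 140.] 327
(279.68, 151.68) z 64.0 circ [597. 209.] d 19.5 mean [596.8 208.9] 190
(282.24, 186.88) z 81.8 circ [642.8 198.8] d 26.0 mean [641.9 199. ] 330
((587.9736328125, 182.52587890625), (175.39630126953125, 179.98838806152344), 73.14950561523438) 4540
x ext [421.71945831 600.40960435] y ext [255.82387713 430.16092416] [ 0.95815598 -0.2862466 ] [0.2862466  0.95815598]
rack ((543.876220703125, -184.937744140625), (166.646484375, 119.81866455078125), 89.27140808105469)
```

All sizes check out: three large (top z 82, diameter 26) and two small (top z 64, diameter 20). First pick is the large one at (642,199).

```bash
python3 h.py 642.3 198.9 140 1.281 -v
```

```text
rotvec [ 0.002 -0.002  0.001] shift cm (turned frame) [11.53  3.14  1.45] | now [619.5 173.  255.3] t 7.35 j6 -1.07 open 32.9 F [-1.  -0.6 -0.5]
[[ 0.     0.286  0.958]
 [ 0.     0.958 -0.286]
 [-1.     0.     0.   ]]
```

```bash

python3 -m inch '[{"xyz":[1,1.6,0.7],"rotation":[0,0,0],"grip":0},{"xyz":[3.5,1.5,0.7],"rotation":[0,0,0],"grip":0},{"xyz":[3.5,0,0],"rotation":[0,0,0],"grip":0},{"xyz":[3.5,0,0],"rotation":[0,0,0],"grip":0},{"xyz":[0,0,0],"rotation":[0,0,0],"grip":0}]' 30
python3 h.py 642.3 198.9 67 1.281
```

```text
t: 7.77
position: [637.4, 199.4, 134.5]
orientation: [0.696, 0.099, 0.703, -0.102]
wrist_force: [-0.9, 0.2, -1.8]
opening: 46.5
rotvec [ 0.004 -0.009  0.005] shift cm (turned frame) [6.75 0.09 0.48] | now [637.4 199.4 134.5] t 7.77 j6 -1.04 open 46.5 F [-0.9  0.2 -1.8]
```

```bash

python3 -m inch '[{"xyz":[0.5,0.1,0.4],"rotation":[0,0,0],"grip":0},{"xyz":[2,0,0],"rotation":[0,0,0],"grip":0},{"xyz":[2,0,0],"rotation":[0,0,0],"grip":0},{"xyz":[1.6,0,0],"rotation":[0,0,0],"grip":0},{"xyz":[0,0,0],"rotation":[0,0,0],"grip":0}]' 30
python3 -m inch '[{"xyz":[0,0,0],"rotation":[0,0,0],"grip":0}]'
python3 h.py 642.3 198.9 67 1.281
```

```text
t: 8.18
position: [645.1, 199.0, 80.3]
orientation: [0.7, 0.101, 0.7, -0.101]
wrist_force: [-1.1, -0.5, -0.5]
opening: 47.2
t: 8.27
position: [646.2, 199.2, 82.8]
orientation: [0.701, 0.101, 0.699, -0.101]
wrist_force: [-0.3, -0.2, 0.9]
opening: 46.8
rotvec [ 0.003  0.002 -0.001] shift cm (turned frame) [ 1.58 -0.13 -0.36] | now [646.2 199.2  82.8] t 8.27 j6 -1.04 open 46.8 F [-0.3 -0.2  0.9]
```

```bash

python3 -m inch '[{"xyz":[0.8,-0.1,-0.35],"rotation":[0,0,0],"grip":0},{"xyz":[0.7,0,0],"rotation":[0,0,0],"grip":0},{"xyz":[0,0,0],"rotation":[0,0,0],"grip":0},{"xyz":[0,0,0],"rotation":[0,0,0],"grip":0}]' 30
python3 h.py 642.3 198.9 67 1.281
python3 -m inch '[{"xyz":[0,0,0],"rotation":[0,0,0],"grip":0.5},{"xyz":[0,0,0],"rotation":[0,0,0],"grip":1},{"xyz":[0,0,0],"rotation":[0,0,0],"grip":1},{"xyz":[0,0,0],"rotation":[0,0,0],"grip":1},{"xyz":[0,0,0],"rotation":[0,0,0],"grip":1}]' 30
python3 h.py 642.3 198.9 67 1.281
```

```text
t: 8.6
position: [641.9, 198.8, 65.6]
orientation: [0.7, 0.101, 0.7, -0.101]
wrist_force: [0.6, -0.4, -0.8]
opening: 47.2
rotvec [ 0.003 -0.     0.   ] shift cm (turned frame) [-0.14  0.02  0.04] | now [641.9 198.8  65.6] t 8.6 j6 -1.04 open 47.2 F [ 0.6 -0.4 -0.8]
t: 9.02
position: [642.8, 198.2, 67.6]
orientation: [0.701, 0.101, 0.699, -0.101]
wrist_force: [-3.0, -4.7, 12.9]
opening: 25.4
rotvec [ 0.003  0.003 -0.   ] shift cm (turned frame) [ 0.06  0.05 -0.07] | now [642.8 198.2  67.6] t 9.02 j6 -1.04 open 25.4 F [-3.  -4.7 12.9]
```

```bash

python3 -m inch '[{"xyz":[-1,0,0],"rotation":[0,0,0],"grip":1},{"xyz":[-3,0,0],"rotation":[0,0,0],"grip":1},{"xyz":[-3,0,0],"rotation":[0,0,0],"grip":1},{"xyz":[-4,0,0],"rotation":[0,0,0],"grip":1},{"xyz":[-4,0,0],"rotation":[0,0,0],"grip":1}]' 30
python3 h.py 517 -135 210 -0.0127 -v;python3 h.py 517 -135 210 1.281 -v
```

```text
t: 9.43
position: [641.1, 198.6, 216.3]
orientation: [0.699, 0.101, 0.701, -0.101]
wrist_force: [1.7, -0.0, -4.7]
opening: 25.5
rotvec [ 1.297e+00 -1.000e-03  3.000e-03] shift cm (turned frame) [  0.63 -11.99  33.52] | now [641.1 198.6 216.3] t 9.43 j6 -1.04 open 25.5 F [ 1.7 -0.  -4.7]
[[ 0.     1.    -0.013]
 [ 0.    -0.013 -1.   ]
 [-1.     0.     0.   ]]
rotvec [ 0.003 -0.002  0.001] shift cm (turned frame) [  0.63 -35.52  -2.36] | now [641.1 198.6 216.3] t 9.43 j6 -1.04 open 25.5 F [ 1.7 -0.  -4.7]
[[ 0.     0.286  0.958]
 [ 0.     0.958 -0.286]
 [-1.     0.     0.   ]]
```

```bash

python3 -m inch '[{"xyz":[-2,-2,0],"rotation":[0,0,0],"grip":1},{"xyz":[-2,-3.5,1],"rotation":[0,0,0],"grip":1},{"xyz":[0,-4,1],"rotation":[0,0,0],"grip":1},{"xyz":[0,-4,1],"rotation":[0,0,0],"grip":1},{"xyz":[0,-4,1],"rotation":[0,0,0],"grip":1}]' 30
python3 -m inch '[{"xyz":[0,-4,1],"rotation":[0,0,0],"grip":1},{"xyz":[0,-4,1],"rotation":[0,0,0],"grip":1},{"xyz":[0,-4,0.2],"rotation":[0,0,0],"grip":1},{"xyz":[0,-4,0],"rotation":[0,0,0],"grip":1},{"xyz":[0,-3.5,0],"rotation":[0,0,0],"grip":1}]' 30
python3 -m inch '[{"xyz":[0,-1.7,0],"rotation":[0,0,0],"grip":1},{"xyz":[0,0,0],"rotation":[0,0,0],"grip":1},{"xyz":[0,0,0],"rotation":[0,0,0],"grip":1},{"xyz":[0,0,0],"rotation":[0,0,0],"grip":1}]' 30
python3 - <<'E'
from h import *
c=cap('wrist','w3'); cv2.imwrite('pics/w3b.png',cv2.resize(c['pixels'],(800,600)))
W=cloud(c); np.save('pics/w3W.npy',W)
for n,lo,hi in (('far',44,54),('near',26,34),('catch',75,84),('bar',85,100),('knob',120,136)):
    m=(W[...,2]>lo)&(W[...,2]<hi)&(np.hypot(W[...,0]-545,W[...,1]+190)<260)&(W[...,0]<650); P=W[m]
    if n in('far','near','catch'): P=P[np.hypot(P[:,0]-545,P[:,1]+190)<118]
    if n=='catch': P=P[P[:,1]>-150]
    if len(P)>4: print(n,len(P),cv2.minAreaRect(P[:,:2].astype(np.float32)))
E
python3 h.py 590 -190 250 1.281
```

```text
t: 9.85
position: [630.1, 18.0, 255.6]
orientation: [0.7, 0.101, 0.7, -0.101]
wrist_force: [0.1, -0.4, -5.5]
opening: 25.1
t: 10.27
position: [595.5, -175.9, 255.1]
orientation: [0.699, 0.101, 0.7, -0.101]
wrist_force: [0.8, -0.4, -4.6]
opening: 25.2
t: 10.6
position: [592.0, -189.2, 255.3]
orientation: [0.7, 0.101, 0.7, -0.101]
wrist_force: [-0.0, 0.1, -5.1]
opening: 25.2
far 4590 ((540.9367065429688, -185.19969177246094), (118.8923110961914, 180.31085205078125), 0.15492618083953857)
near 3388 ((534.342041015625, -189.46875), (202.03384399414062, 108.28115844726562), 89.9521713256836)
catch 318 ((542.5717163085938, -92.8733139038086), (22.467206954956055, 22.854774475097656), 89.59326934814453)
bar 7080 ((542.3389892578125, -294.26116943359375), (273.44427490234375, 306.8839111328125), 43.60423278808594)
rotvec [ 0.004 -0.001 -0.   ] shift cm (turned frame) [ 0.53 -0.17 -0.17] | now [ 592.1 -188.9  255.3] t 10.65 j6 -1.65 open 25.2 F [ 0.2 -0.  -5. ]
```

View pics/w3b.png

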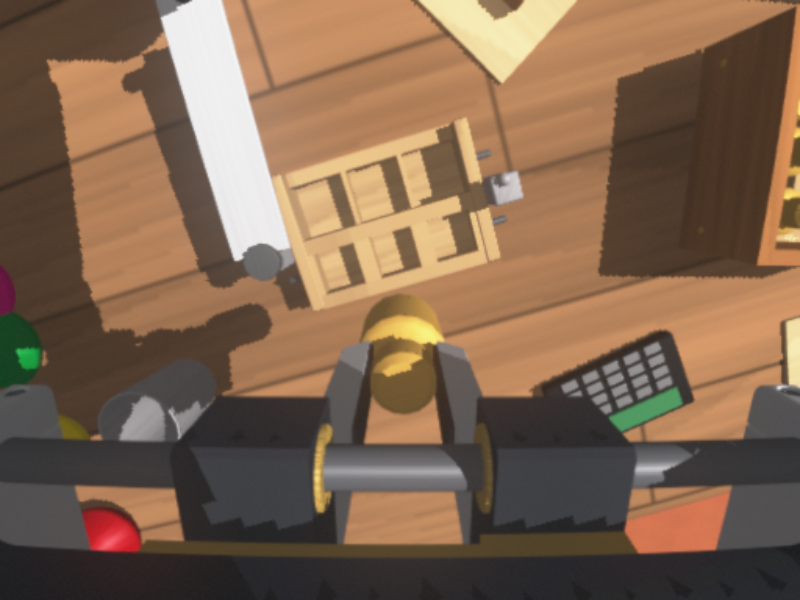

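Wrist view (800x600): near pockets (large, nearer the robot) around (320,205), (375,185), (430,170); far pockets around (335,265), (395,250), (455,235); catch at (505,187); hinge at (263,262). I'll fit the rack frame from the depth image.

```bash
python3 - <<'E'
from h import *
c=load('w3'); W=np.load('pics/w3W.npy')
S=.64
def hm(u,v): return pt(c,u*S,v*S,1).round(1)
print('hinge top',hm(263,262),'catch',hm(505,192))
# mask: rack region polygon (800px)
poly=(np.array([(268,172),(468,110),(503,262),(315,316)])*S).astype(np.int32)
M=np.zeros((384,512),np.uint8); cv2.fillPoly(M,[poly],1)
P=W[(M>0)&(W[...,2]>20)&(W[...,2]<54)]
r=cv2.minAreaRect(P[:,:2].astype(np.float32)); print('body',r)
for z0 in range(0,60,4): print(z0,((P[:,2]>=z0)&(P[:,2]<z0+4)).sum(),end=' ')
# direct: model fit of pocket occupancy. rim pts near (z 26-34) and far (z 44-52)
rim=P[(P[:,2]>44)&(P[:,2]<52)]; F=W[(M>0)]; F=F[np.isfinite(F[:,2])]
from scipy.optimize import minimize
def ht(x,y):
    h=np.zeros_like(x); ins=(abs(x)<59.5)&(abs(y)<85)
    h[ins]=np.where(x[ins]<0,30,48)
    for yc in(-50,0,50):
        h[(abs(x+27)<23)&(abs(y-yc)<23)]=10; h[(abs(x-27)<18)&(abs(y-yc)<18)]=28
    return h
def cost(p):
    cc,s=np.cos(p[2]),np.sin(p[2]); dx=F[:,0]-p[0]; dy=F[:,1]-p[1]
    return np.minimum(abs(ht(cc*dx+s*dy,-s*dx+cc*dy)-F[:,2]),15).mean()
best=min((minimize(cost,[x,y,t],method='Nelder-Mead',options=dict(initial_simplex=[[x,y,t],[x+4,y,t],[x,y+4,t],[x,y,t+.03]])) for x in(540,545) for y in(-186,-190) for t in(-.01,.01)),key=lambda r:r.fun)
print('\nfit',best.x,best.fun)
p=best.x
for n,x,ys in(('near',-27,(-50,0,50)),('far',27,(-50,0,50))):
    for y in ys: print(n,y,(p[0]+np.cos(p[2])*x-np.sin(p[2])*y).round(1),(p[1]+np.sin(p[2])*x+np.cos(p[2])*y).round(1))
E
```

```text
hinge top [ 543.1 -282.2   99.7] catch [545.9 -94.9  79. ]
body ((540.3280029296875, -187.1227569580078), (173.24114990234375, 120.36853790283203), 89.573486328125)
0 0 4 0 8 0 12 0 16 0 20 85 24 1102 28 2207 32 136 36 141 40 136 44 2710 48 1833 52 3 56 0 
fit [ 5.42502614e+02 -1.89546937e+02 -3.07151411e-03] 3.077085986923852
near -50 515.3 -239.5
near 0 515.5 -189.5
near 50 515.7 -139.5
far -50 569.3 -239.6
far 0 569.5 -189.6
far 50 569.7 -139.6
```

```bash
python3 - <<'E'
from h import *
W=np.load('pics/w3W.npy'); S=.64
poly=(np.array([(268,172),(468,110),(503,262),(315,316)])*S).astype(np.int32)
M=np.zeros((384,512),np.uint8); cv2.fillPoly(M,[poly],1); P=W[(M>0)]; t=-.004
d=P[:,:2]-[542.5,-187.5]; x=np.cos(t)*d[:,0]+np.sin(t)*d[:,1]; y=-np.sin(t)*d[:,0]+np.cos(t)*d[:,1]; z=P[:,2]
f=(z>45)&(z<51); n=(z>27)&(z<33)
def H(v,lo,hi):
    h,e=np.histogram(v,np.arange(lo,hi+.1,2)); print(' '.join(f'{int(a)}:{b}' for a,b in zip(e,h)))
print('far ribs y'); H(y[f&(abs(x-27)<12)],-90,90)
print('near ribs y'); H(y[n&(abs(x+27)<15)],-90,90)
k=(abs(y)<12)|(abs(abs(y)-50)<12)
print('far x'); H(x[f&k],-64,64); print('near x'); H(x[n&k],-64,64)
for a in (-1,1):
    q=f&(abs(x-27)<12)&(abs(y-25*a)<12); print(a,'rib far y',y[q].mean())
    q=n&(abs(x+27)<15)&(abs(y-25*a)<6); print(a,'rib near y',y[q].mean())
E
```

```text
far ribs y
-90:0 -88:3 -86:21 -84:27 -82:26 -80:25 -78:27 -76:26 -74:26 -72:30 -70:2 -68:0 -66:0 -64:0 -62:0 -60:0 -58:0 -56:0 -54:0 -52:0 -50:0 -48:0 -46:0 -44:0 -42:0 -40:0 -38:0 -36:1 -34:26 -32:27 -30:28 -28:26 -26:28 -24:26 -22:32 -20:0 -18:0 -16:0 -14:0 -12:0 -10:0 -8:0 -6:0 -4:0 -2:0 0:0 2:0 4:0 6:0 8:0 10:0 12:0 14:0 16:27 18:29 20:27 22:28 24:27 26:27 28:27 30:1 32:0 34:0 36:0 38:0 40:0 42:0 44:0 46:0 48:0 50:0 52:0 54:0 56:0 58:0 60:0 62:0 64:0 66:31 68:27 70:26 72:28 74:28 76:28 78:29 80:27 82:15 84:0 86:0 88:0
near ribs y
-90:0 -88:0 -86:0 -84:0 -82:0 -80:0 -78:0 -76:20 -74:2 -72:0 -70:0 -68:0 -66:0 -64:0 -62:0 -60:0 -58:0 -56:0 -54:0 -52:0 -50:0 -48:0 -46:0 -44:0 -42:0 -40:0 -38:0 -36:0 -34:0 -32:0 -30:21 -28:34 -26:16 -24:0 -22:0 -20:0 -18:0 -16:0 -14:0 -12:0 -10:0 -8:0 -6:0 -4:0 -2:0 0:0 2:0 4:0 6:0 8:0 10:0 12:0 14:0 16:0 18:0 20:17 22:35 24:18 26:0 28:0 30:0 32:0 34:0 36:0 38:0 40:0 42:0 44:0 46:0 48:0 50:0 52:0 54:0 56:0 58:0 60:0 62:0 64:0 66:0 68:0 70:15 72:0 74:0 76:0 78:0 80:0 82:0 84:1 86:0 88:0
far x
-64:0 -62:0 -60:0 -58:0 -56:0 -54:0 -52:0 -50:0 -48:0 -46:0 -44:0 -42:0 -40:0 -38:0 -36:0 -34:0 -32:0 -30:0 -28:0 -26:0 -24:0 -22:0 -20:0 -18:0 -16:0 -14:0 -12:0 -10:0 -8:0 -6:0 -4:72 -2:87 0:87 2:84 4:84 6:84 8:67 10:0 12:0 14:0 16:0 18:0 20:0 22:0 24:0 26:0 28:0 30:0 32:0 34:0 36:0 38:0 40:0 42:0 44:35 46:77 48:80 50:76 52:81 54:75 56:65 58:0 60:0 62:0
near x
-64:2 -62:79 -60:82 -58:85 -56:81 -54:89 -52:82 -50:15 -48:0 -46:0 -44:0 -42:0 -40:0 -38:0 -36:0 -34:0 -32:0 -30:0 -28:0 -26:0 -24:0 -22:0 -20:0 -18:0 -16:0 -14:0 -12:0 -10:0 -8:0 -6:0 -4:9 -2:0 0:0 2:0 4:0 6:0 8:0 10:33 12:69 14:70 16:67 18:59 20:66 22:68 24:69 26:68 28:53 30:66 32:60 34:64 36:68 38:59 40:64 42:65 44:85 46:0 48:0 50:0 52:0 54:0 56:0 58:0 60:0 62:0
-1 rib far y -26.833569669931713
-1 rib near y -27.08894624071646
1 rib far y 23.000577087141497
1 rib near y 23.012569825776627
```

Rack pose: ribs give the centre at (542.5,-189.5) and yaw about -0.003. The bar edge (y about -261) is tight to the -50 near pocket, so I'll nudge the bar open before using that one. First weight goes to near +50.

```bash

python3 -m inch '[{"xyz":[0,0,0],"rotation":[0.117,0,0],"grip":1},{"xyz":[0,0,0],"rotation":[0.117,0,0],"grip":1},{"xyz":[0,0,0],"rotation":[0.117,0,0],"grip":1},{"xyz":[0,0,0],"rotation":[0.117,0,0],"grip":1},{"xyz":[0,0,0],"rotation":[0.117,0,0],"grip":1}]' 30
python3 -m inch '[{"xyz":[0,0,0],"rotation":[0.117,0,0],"grip":1},{"xyz":[0,0,0],"rotation":[0.117,0,0],"grip":1},{"xyz":[0,0,0],"rotation":[0.117,0,0],"grip":1},{"xyz":[0,0,0],"rotation":[0.117,0,0],"grip":1},{"xyz":[0,0,0],"rotation":[0.117,0,0],"grip":1}]' 30
python3 -m inch '[{"xyz":[0,0,0],"rotation":[0.117,0,0],"grip":1},{"xyz":[0,0,0],"rotation":[0,0,0],"grip":1},{"xyz":[0,0,0],"rotation":[0,0,0],"grip":1}]' 30
python3 h.py 515.7 -139.5 120 -0.003
```

```text
t: 11.07
position: [592.3, -188.6, 255.5]
orientation: [0.64, 0.3, 0.64, -0.3]
wrist_force: [1.0, -0.2, -3.9]
opening: 26.2
t: 11.48
position: [592.5, -188.7, 256.2]
orientation: [0.527, 0.472, 0.526, -0.472]
wrist_force: [-0.2, 0.4, 1.0]
opening: 0.0
t: 11.73
position: [592.3, -189.1, 256.0]
orientation: [0.501, 0.5, 0.5, -0.499]
wrist_force: [0.2, 0.0, -0.2]
opening: 0.6
rotvec [ 0.005  0.    -0.001] shift cm (turned frame) [13.6  -7.68 -4.94] | now [ 592.3 -189.1  256. ] t 11.73 j6 -0.37 open 0.6 F [ 0.2  0.  -0.2]
```

The grip slackened in transit and the weight dropped. I'll look for it.

```bash
python3 - <<'E'
from h import *
c=cap('wrist','w4'); d=cap('top','top4')
a=cv2.resize(c['pixels'],(400,300)); b=cv2.resize(d['pixels'][110:290,200:440],(400,300),interpolation=cv2.INTER_CUBIC)
cv2.imwrite('pics/v4.png',np.vstack([np.hstack([a,b])]))
hsv=cv2.cvtColor(c['pixels'],cv2.COLOR_BGR2HSV)
E
```

```text
(no output)
```

View pics/v4.png

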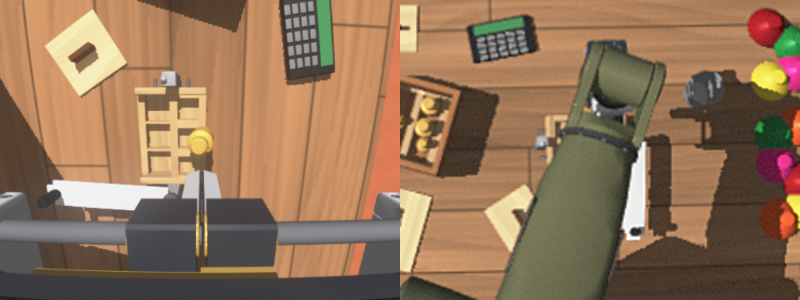

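The weight appears upright near wrist (256,180) native, by the rack's far edge. The rest of the scene is undisturbed.

```bash
python3 - <<'E'
from h import *
c=load('w4'); tops(c,[(255,175),(255,182)])
W=cloud(c); m=(np.hypot(W[...,0]-593,W[...,1]+189)<45)&(W[...,2]>3); P=W[m]
for z in range(0,140,6):
    q=P[(P[:,2]>=z)&(P[:,2]<z+6)]
    if len(q)>4: print(z,len(q),q.mean(0).round(1),q.min(0).round(0)[:2],q.max(0).round(0)[:2])
cv2.imwrite('pics/w4c.png',cv2.resize(c['pixels'][90:240,150:350],(800,600),interpolation=cv2.INTER_CUBIC))
E
```

```text
(255, 175) z 107.4 circ [ 590.7 -181.7] d 21.2 mean [ 592.7 -178.3] 32
(255, 182) z 120.2 circ [ 588.4 -188.6] d 25.7 mean [ 588.4 -187.8] 408
24 480 [ 567.1 -181.9   27.9] [ 552. -233.] [ 588. -144.]
30 39 [ 565.8 -175.7   34.1] [ 551. -208.] [ 588. -157.]
36 25 [ 554.8 -200.2   39. ] [ 552. -208.] [ 565. -182.]
42 454 [ 576.1 -183.    47.2] [ 549. -233.] [ 600. -144.]
48 316 [ 579.1 -182.7   48.8] [ 549. -233.] [ 613. -144.]
54 19 [ 600.2 -174.3   57.1] [ 577. -185.] [ 613. -169.]
60 15 [ 595.7 -170.9   62.2] [ 583. -179.] [ 610. -169.]
66 22 [ 597.9 -172.5   69. ] [ 582. -183.] [ 611. -169.]
72 18 [ 598.9 -172.9   74.9] [ 581. -183.] [ 610. -169.]
78 27 [ 595.6 -173.4   80.7] [ 576. -184.] [ 610. -169.]
84 30 [ 590.  -175.8   87.6] [ 571. -196.] [ 610. -169.]
90 352 [ 592.4 -181.9   93.5] [ 571. -207.] [ 610. -169.]
96 27 [ 599.9 -184.8   97.5] [ 584. -201.] [ 607. -176.]
102 17 [ 593.6 -178.4  105.5] [ 583. -184.] [ 601. -176.]
108 24 [ 591.3 -178.6  111.4] [ 578. -185.] [ 601. -176.]
114 266 [ 587.2 -187.7  118.6] [ 576. -201.] [ 601. -176.]
120 146 [ 590.7 -187.8  120.6] [ 579. -198.] [ 598. -178.]
```

View pics/w4c.png

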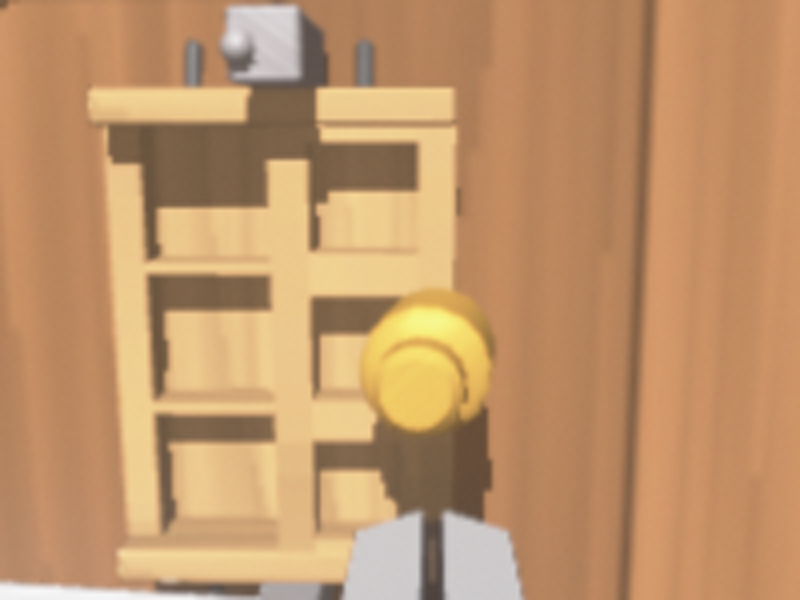

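The weight stands on the far rim (foot z about 48, knob top at (588,-188), z 120). I'll regrasp it there, with the TCP at foot + 60 so the tips clear the shoulder.

```bash
python3 h.py 588.6 -188.2 108 -0.003
python3 -m inch '[{"xyz":[1,-0.4,0],"rotation":[0,0,0],"grip":0},{"xyz":[3,0,0],"rotation":[0,0,0],"grip":0},{"xyz":[3,0,0],"rotation":[0,0,0],"grip":0},{"xyz":[3,0,0],"rotation":[0,0,0],"grip":0},{"xyz":[2,0,0],"rotation":[0,0,0],"grip":0}]' 40
python3 -m inch '[{"xyz":[0,0,0],"rotation":[0,0,0],"grip":0},{"xyz":[0,0,0],"rotation":[0,0,0],"grip":0}]' 40
python3 h.py 588.6 -188.2 108 -0.003
```

```text
rotvec [ 0.005  0.    -0.001] shift cm (turned frame) [14.78 -0.36 -0.12] | now [ 592.2 -189.4  255.8] t 11.83 j6 -0.37 open 0.4 F [-0.5  0.3 -0.3]
t: 12.25
position: [587.2, -189.4, 132.7]
orientation: [0.499, 0.5, 0.501, -0.5]
wrist_force: [0.7, -0.4, 0.5]
opening: 30.2
t: 12.42
position: [587.9, -189.7, 135.0]
orientation: [-0.5, -0.5, -0.5, 0.5]
wrist_force: [-0.3, -0.3, -0.4]
opening: 43.8
rotvec [ 0.003 -0.     0.001] shift cm (turned frame) [ 2.7   0.07 -0.15] | now [ 587.9 -189.7  135. ] t 12.42 j6 -0.37 open 43.8 F [-0.3 -0.3 -0.4]
```

```bash

python3 -m inch '[{"xyz":[1.3,0.05,-0.15],"rotation":[0,0,0],"grip":0},{"xyz":[1.4,0,0],"rotation":[0,0,0],"grip":0},{"xyz":[0,0,0],"rotation":[0,0,0],"grip":0},{"xyz":[0,0,0],"rotation":[0,0,0],"grip":0},{"xyz":[0,0,0],"rotation":[0,0,0],"grip":0.5}]' 40
python3 -m inch '[{"xyz":[0,0,0],"rotation":[0,0,0],"grip":1},{"xyz":[0,0,0],"rotation":[0,0,0],"grip":1},{"xyz":[0,0,0],"rotation":[0,0,0],"grip":1},{"xyz":[0,0,0],"rotation":[0,0,0],"grip":1}]' 40
python3 -m inch '[{"xyz":[-1,0,0],"rotation":[0,0,0],"grip":1},{"xyz":[-3,0,0],"rotation":[0,0,0],"grip":1},{"xyz":[0,0,0],"rotation":[0,0,0],"grip":1},{"xyz":[0,0,0],"rotation":[0,0,0],"grip":1}]' 40
python3 h.py 515.7 -139.5 140 -0.003
```

```text
t: 12.83
position: [588.9, -188.6, 109.7]
orientation: [0.5, 0.501, 0.499, -0.5]
wrist_force: [-0.9, -0.5, 0.1]
opening: 43.5
t: 13.17
position: [588.8, -188.6, 109.2]
orientation: [0.5, 0.501, 0.499, -0.501]
wrist_force: [0.4, 0.8, 3.2]
opening: 25.4
t: 13.5
position: [588.8, -188.6, 149.4]
orientation: [0.5, 0.501, 0.499, -0.5]
wrist_force: [-0.3, 0.4, -5.4]
opening: 25.1
rotvec [ 0.     0.001 -0.002] shift cm (turned frame) [ 0.94 -7.32 -4.89] | now [ 588.8 -188.6  149.4] t 13.5 j6 -0.37 open 25.1 F [-0.3  0.4 -5.4]
```

```bash

python3 -m inch '[{"xyz":[0,-2.4,-1.6],"rotation":[0,0,0],"grip":1},{"xyz":[0,-2.5,-1.7],"rotation":[0,0,0],"grip":1},{"xyz":[0,-2.4,-1.6],"rotation":[0,0,0],"grip":1},{"xyz":[0,0,0],"rotation":[0,0,0],"grip":1},{"xyz":[0,0,0],"rotation":[0,0,0],"grip":1}]' 40
python3 h.py 515.7 -139.5 70 -0.003
python3 -m inch '[{"xyz":[1.5,0,0],"rotation":[0,0,0],"grip":1},{"xyz":[1.5,0,0],"rotation":[0,0,0],"grip":1},{"xyz":[0.8,0,0],"rotation":[0,0,0],"grip":1},{"xyz":[0,0,0],"rotation":[0,0,0],"grip":1},{"xyz":[0,0,0],"rotation":[0,0,0],"grip":1}]' 40
python3 h.py 515.7 -139.5 70 -0.003
```

```text
t: 13.92
position: [514.5, -138.5, 147.5]
orientation: [-0.499, -0.5, -0.5, 0.501]
wrist_force: [0.3, -0.1, -4.3]
opening: 24.9
rotvec [ 0.001 -0.001  0.002] shift cm (turned frame) [7.75 0.12 0.1 ] | now [ 514.5 -138.5  147.5] t 13.92 j6 -0.33 open 24.9 F [ 0.3 -0.1 -4.3]
t: 14.33
position: [515.7, -139.4, 110.0]
orientation: [-0.499, -0.501, -0.5, 0.501]
wrist_force: [0.5, -0.9, -4.2]
opening: 25.0
rotvec [-0.    -0.     0.001] shift cm (turned frame) [4.   0.   0.01] | now [ 515.7 -139.4  110. ] t 14.33 j6 -0.33 open 25.0 F [ 0.5 -0.9 -4.2]
```

```bash

python3 -m inch '[{"xyz":[1,0,0],"rotation":[0,0,0],"grip":1},{"xyz":[1,0,0],"rotation":[0,0,0],"grip":1},{"xyz":[0.6,0,0],"rotation":[0,0,0],"grip":1},{"xyz":[0.4,0,0],"rotation":[0,0,0],"grip":1},{"xyz":[0,0,0],"rotation":[0,0,0],"grip":1}]' 40
python3 -m inch '[{"xyz":[0.5,0,0],"rotation":[0,0,0],"grip":1},{"xyz":[0.3,0,0],"rotation":[0,0,0],"grip":1},{"xyz":[0,0,0],"rotation":[0,0,0],"grip":1},{"xyz":[0,0,0],"rotation":[0,0,0],"grip":1}]' 40
python3 h.py 515.7 -139.5 70 -0.003
```

```text
t: 14.75
position: [515.1, -139.1, 79.4]
orientation: [-0.499, -0.5, -0.5, 0.501]
wrist_force: [-0.1, -0.1, -4.3]
opening: 25.1
t: 15.08
position: [515.6, -139.2, 72.5]
orientation: [0.499, 0.501, 0.499, -0.501]
wrist_force: [-0.4, 0.1, -4.6]
opening: 25.3
rotvec [ 0.  0. -0.] shift cm (turned frame) [0.25 0.01 0.03] | now [ 515.6 -139.2   72.5] t 15.08 j6 -0.33 open 25.3 F [-0.4  0.1 -4.6]
```

Descending cleanly. I'll release at the bottom and rise.

```bash

python3 -m inch '[{"xyz":[0.2,0,0],"rotation":[0,0,0],"grip":1},{"xyz":[0.1,0,0],"rotation":[0,0,0],"grip":1},{"xyz":[0,0,0],"rotation":[0,0,0],"grip":1},{"xyz":[0,0,0],"rotation":[0,0,0],"grip":0.15},{"xyz":[0,0,0],"rotation":[0,0,0],"grip":0.15}]' 40
python3 -m inch '[{"xyz":[0,0,0],"rotation":[0,0,0],"grip":0.15},{"xyz":[-2,0,0],"rotation":[0,0,0],"grip":0.15},{"xyz":[-4,0,0],"rotation":[0,0,0],"grip":0.15},{"xyz":[-4,0,0],"rotation":[0,0,0],"grip":0.15},{"xyz":[-4,0,0],"rotation":[0,0,0],"grip":0.15}]' 40
python3 h.py 585 150 230 -0.003
```

```text
t: 15.5
position: [516.0, -139.4, 70.2]
orientation: [0.5, 0.501, 0.499, -0.5]
wrist_force: [-0.0, -0.0, 0.3]
opening: 35.4
t: 15.92
position: [515.2, -139.1, 211.1]
orientation: [-0.499, -0.501, -0.499, 0.501]
wrist_force: [0.3, 0.0, -0.3]
opening: 40.0
rotvec [-0.    -0.     0.001] shift cm (turned frame) [ -1.89   6.89 -28.93] | now [ 515.2 -139.1  211.1] t 15.92 j6 -0.33 open 40.0 F [ 0.3  0.  -0.3]
```

```bash

python3 -m inch '[{"xyz":[-1.5,1.3,-3.8],"rotation":[0,0,0],"grip":0},{"xyz":[-1.5,1.3,-3.9],"rotation":[0,0,0],"grip":0},{"xyz":[-1.4,1.3,-3.9],"rotation":[0,0,0],"grip":0},{"xyz":[0,1.3,-3.9],"rotation":[0,0,0],"grip":0},{"xyz":[0,1.3,-3.9],"rotation":[0,0,0],"grip":0}]' 40
python3 -m inch '[{"xyz":[0,1.3,-3.9],"rotation":[0,0,0],"grip":0},{"xyz":[0,1.3,-3.9],"rotation":[0,0,0],"grip":0},{"xyz":[0,1.3,-3.9],"rotation":[0,0,0],"grip":0},{"xyz":[0,0,0],"rotation":[-0.117,0,0],"grip":0},{"xyz":[0,0,0],"rotation":[-0.117,0,0],"grip":0}]' 40
python3 -m inch '[{"xyz":[0,0,0],"rotation":[-0.117,0,0],"grip":0},{"xyz":[0,0,0],"rotation":[-0.117,0,0],"grip":0},{"xyz":[0,0,0],"rotation":[-0.117,0,0],"grip":0},{"xyz":[0,0,0],"rotation":[-0.117,0,0],"grip":0},{"xyz":[0,0,0],"rotation":[-0.117,0,0],"grip":0}]' 40
python3 -m inch '[{"xyz":[0,0,0],"rotation":[-0.117,0,0],"grip":0},{"xyz":[0,0,0],"rotation":[-0.117,0,0],"grip":0},{"xyz":[0,0,0],"rotation":[-0.117,0,0],"grip":0},{"xyz":[0,0,0],"rotation":[-0.117,0,0],"grip":0},{"xyz":[0,0,0],"rotation":[0,0,0],"grip":0}]' 40
cat > look.py <<'E'
from h import *
# find knob tops in the box from wrist camera
import sys
c=cap('wrist','wl'); W=cloud(c); ex=np.array([.958,-.286]); ey=np.array([.286,.958]); ctr=ex*511.1+ey*343.0
d=W[...,:2]-ctr; bx=d@ex; by=d@ey
m0=(abs(bx)<76)&(abs(by)<72)
for n,lo,hi in(('L',77,90),('S',60,68)):
    m=(m0&(W[...,2]>lo)&(W[...,2]<hi)).astype(np.uint8)
    k,lab,st,_=cv2.connectedComponentsWithStats(m)
    for i in range(1,k):
        if st[i,4]>60:
            P=W[lab==i]; q,r=cv2.minEnclosingCircle(P[:,:2].astype(np.float32)); print(n,st[i,4],np.round(q,1),'d',round(2*r,1),'z',np.median(P[:,2]).round(1))
E
python3 look.py; python3 h.py 579 152.5 140 1.281
```

```text
t: 16.33
position: [580.2, 51.9, 252.8]
orientation: [0.5, 0.501, 0.499, -0.5]
wrist_force: [0.4, -0.9, -0.0]
opening: 47.2
t: 16.75
position: [619.0, 169.2, 250.7]
orientation: [0.556, 0.437, 0.556, -0.437]
wrist_force: [-0.6, -0.6, -0.1]
opening: 47.0
t: 17.17
position: [619.0, 167.0, 251.6]
orientation: [0.658, 0.259, 0.658, -0.259]
wrist_force: [0.4, -0.2, 0.7]
opening: 47.0
t: 17.58
position: [619.0, 166.9, 251.6]
orientation: [0.7, 0.099, 0.7, -0.099]
wrist_force: [0.5, 0.4, 0.5]
opening: 47.2
L 366 [580.2 152.3] d 25.8 z 81.3
L 333 [627.7 139.5] d 25.8 z 81.4
S 203 [545.2 155.7] d 19.5 z 63.2
S 189 [597. 209.] d 19.5 z 63.2
rotvec [ 0.001 -0.     0.   ] shift cm (turned frame) [11.16 -2.52 -3.42] | now [619.  166.9 251.6] t 17.63 j6 -1.08 open 47.2 F [ 0.5 -0.   0. ]
```

```bash

python3 -m inch '[{"xyz":[1,-1.2,0.8],"rotation":[0,0,0],"grip":0},{"xyz":[3.5,-1.2,0.8],"rotation":[0,0,0],"grip":0},{"xyz":[3.5,0,0],"rotation":[0,0,0],"grip":0},{"xyz":[3.5,0,0],"rotation":[0,0,0],"grip":0},{"xyz":[2.5,0,0],"rotation":[0,0,0],"grip":0}]' 40
python3 -m inch '[{"xyz":[0,0,0],"rotation":[0,0,0],"grip":0},{"xyz":[0,0,0],"rotation":[0,0,0],"grip":0}]' 40
python3 h.py 627.7 139.5 70 1.281
```

```text
t: 18.05
position: [626.5, 138.0, 107.8]
orientation: [0.699, 0.102, 0.701, -0.103]
wrist_force: [1.4, -1.0, 0.1]
opening: 47.3
t: 18.22
position: [627.3, 138.7, 111.0]
orientation: [0.699, 0.102, 0.7, -0.102]
wrist_force: [0.2, -0.4, 0.6]
opening: 47.1
rotvec [ 0.    -0.002  0.001] shift cm (turned frame) [4.1  0.09 0.01] | now [627.3 138.7 111. ] t 18.22 j6 -1.12 open 47.1 F [ 0.2 -0.4  0.6]
```

```bash

python3 -m inch '[{"xyz":[1.5,0.1,0],"rotation":[0,0,0],"grip":0},{"xyz":[1.5,0,0],"rotation":[0,0,0],"grip":0},{"xyz":[1.1,0,0],"rotation":[0,0,0],"grip":0},{"xyz":[0,0,0],"rotation":[0,0,0],"grip":0},{"xyz":[0,0,0],"rotation":[0,0,0],"grip":0.4}]' 40
python3 -m inch '[{"xyz":[0,0,0],"rotation":[0,0,0],"grip":1},{"xyz":[0,0,0],"rotation":[0,0,0],"grip":1},{"xyz":[0,0,0],"rotation":[0,0,0],"grip":1},{"xyz":[0,0,0],"rotation":[0,0,0],"grip":1},{"xyz":[0,0,0],"rotation":[0,0,0],"grip":1}]' 40
python3 -m inch '[{"xyz":[-1,0,0],"rotation":[0,0,0],"grip":1},{"xyz":[-3,0,0],"rotation":[0,0,0],"grip":1},{"xyz":[-3.5,0,0],"rotation":[0,0,0],"grip":1},{"xyz":[-3.5,0,0],"rotation":[0,0,0],"grip":1},{"xyz":[-2,0,0],"rotation":[0,0,0],"grip":1}]' 40
python3 h.py 515.5 -189.5 205 -0.003; python3 h.py 515.5 -189.5 205 1.281
```

```text
t: 18.63
position: [628.3, 140.3, 71.8]
orientation: [0.7, 0.101, 0.699, -0.101]
wrist_force: [0.5, 0.5, -0.2]
opening: 43.5
t: 19.05
position: [628.3, 140.3, 71.8]
orientation: [0.7, 0.101, 0.699, -0.101]
wrist_force: [-2.0, -1.8, 5.3]
opening: 25.2
t: 19.47
position: [628.2, 140.5, 205.1]
orientation: [0.701, 0.101, 0.699, -0.101]
wrist_force: [1.2, -0.9, -4.5]
opening: 25.1
rotvec [ 1.287  0.002 -0.003] shift cm (turned frame) [ 1.000e-02 -1.117e+01  3.304e+01] | now [628.2 140.5 205.1] t 19.47 j6 -1.12 open 25.1 F [ 1.2 -0.9 -4.5]
rotvec [ 0.003  0.003 -0.002] shift cm (turned frame) [ 1.000e-02 -3.485e+01 -1.370e+00] | now [628.2 140.5 205.1] t 19.47 j6 -1.12 open 25.1 F [ 1.2 -0.9 -4.5]
```

```bash

python3 -m inch '[{"xyz":[0,0,0],"rotation":[0.117,0,0],"grip":1},{"xyz":[0,0,0],"rotation":[0.117,0,0],"grip":1},{"xyz":[0,0,0],"rotation":[0.117,0,0],"grip":1},{"xyz":[0,0,0],"rotation":[0.117,0,0],"grip":1},{"xyz":[0,0,0],"rotation":[0.117,0,0],"grip":1}]' 40
python3 -m inch '[{"xyz":[0,0,0],"rotation":[0.117,0,0],"grip":1},{"xyz":[0,0,0],"rotation":[0.117,0,0],"grip":1},{"xyz":[0,0,0],"rotation":[0.117,0,0],"grip":1},{"xyz":[0,0,0],"rotation":[0.117,0,0],"grip":1},{"xyz":[0,0,0],"rotation":[0.117,0,0],"grip":1}]' 40
python3 -m inch '[{"xyz":[0,-0.4,1],"rotation":[0.117,0,0],"grip":1},{"xyz":[0,-1.2,3.6],"rotation":[0,0,0],"grip":1},{"xyz":[0,-1.2,3.6],"rotation":[0,0,0],"grip":1},{"xyz":[0,-1.2,3.6],"rotation":[0,0,0],"grip":1},{"xyz":[0,-1.2,3.6],"rotation":[0,0,0],"grip":1}]' 40
python3 -m inch '[{"xyz":[0,-1.2,3.6],"rotation":[0,0,0],"grip":1},{"xyz":[0,-1.2,3.6],"rotation":[0,0,0],"grip":1},{"xyz":[0,-1.2,3.6],"rotation":[0,0,0],"grip":1},{"xyz":[0,-1.2,3.6],"rotation":[0,0,0],"grip":1},{"xyz":[0,-1.2,3],"rotation":[0,0,0],"grip":1}]' 40
python3 -m inch '[{"xyz":[2,0,0],"rotation":[0,0,0],"grip":1},{"xyz":[3,0,0],"rotation":[0,0,0],"grip":1},{"xyz":[2,0,0],"rotation":[0,0,0],"grip":1},{"xyz":[0,0,0],"rotation":[0,0,0],"grip":1},{"xyz":[0,0,0],"rotation":[0,0,0],"grip":1}]' 40
python3 h.py 515.5 -189.5 72 -0.003
```

```text
t: 19.88
position: [627.4, 140.4, 200.6]
orientation: [0.64, 0.3, 0.641, -0.301]
wrist_force: [-0.0, -0.0, -5.2]
opening: 25.1
t: 20.3
position: [627.4, 140.4, 200.6]
orientation: [0.526, 0.472, 0.527, -0.473]
wrist_force: [-0.7, 0.0, -4.8]
opening: 24.8
t: 20.72
position: [575.3, -15.1, 200.7]
orientation: [-0.499, -0.5, -0.5, 0.501]
wrist_force: [0.8, -1.0, -5.0]
opening: 25.2
t: 21.13
position: [514.8, -189.6, 200.9]
orientation: [-0.499, -0.501, -0.499, 0.501]
wrist_force: [0.4, 1.1, -6.0]
opening: 25.2
t: 21.55
position: [515.7, -187.5, 130.7]
orientation: [-0.499, -0.501, -0.5, 0.501]
wrist_force: [0.6, -0.4, -4.2]
opening: 24.9
rotvec [ 0.    -0.001  0.002] shift cm (turned frame) [ 5.87 -0.02  0.2 ] | now [ 515.7 -187.5  130.7] t 21.55 j6 -0.41 open 24.9 F [ 0.6 -0.4 -4.2]
```

```bash

python3 -m inch '[{"xyz":[1.5,0,0.2],"rotation":[0,0,0],"grip":1},{"xyz":[1.5,0,0],"rotation":[0,0,0],"grip":1},{"xyz":[1,0,0],"rotation":[0,0,0],"grip":1},{"xyz":[0,0,0],"rotation":[0,0,0],"grip":1},{"xyz":[0,0,0],"rotation":[0,0,0],"grip":1}]' 40
python3 h.py 515.5 -189.5 72 -0.003
python3 -m inch '[{"xyz":[0.8,0,0],"rotation":[0,0,0],"grip":1},{"xyz":[0.7,0,0],"rotation":[0,0,0],"grip":1},{"xyz":[0.3,0,0],"rotation":[0,0,0],"grip":1},{"xyz":[0,0,0],"rotation":[0,0,0],"grip":1},{"xyz":[0,0,0],"rotation":[0,0,0],"grip":1}]' 40
python3 h.py 515.5 -189.5 72 -0.003
```

```text
t: 21.97
position: [516.4, -189.7, 91.7]
orientation: [0.499, 0.501, 0.499, -0.501]
wrist_force: [-0.3, -0.3, -3.6]
opening: 25.5
rotvec [ 0.     0.    -0.001] shift cm (turned frame) [ 1.97 -0.09 -0.02] | now [ 516.4 -189.7   91.7] t 21.97 j6 -0.42 open 25.5 F [-0.3 -0.3 -3.6]
t: 22.38
position: [516.0, -189.7, 72.7]
orientation: [-0.499, -0.501, -0.499, 0.501]
wrist_force: [-0.8, 0.2, -4.8]
opening: 25.1
rotvec [-0. -0.  0.] shift cm (turned frame) [ 0.07 -0.05 -0.02] | now [ 516.  -189.7   72.7] t 22.38 j6 -0.42 open 25.1 F [-0.8  0.2 -4.8]
```

```bash

python3 -m inch '[{"xyz":[0.2,0,0],"rotation":[0,0,0],"grip":1},{"xyz":[0,0,0],"rotation":[0,0,0],"grip":1},{"xyz":[0,0,0],"rotation":[0,0,0],"grip":0.15},{"xyz":[0,0,0],"rotation":[0,0,0],"grip":0.15},{"xyz":[0,0,0],"rotation":[0,0,0],"grip":0.15}]' 40
python3 -m inch '[{"xyz":[-2,0,0],"rotation":[0,0,0],"grip":0.15},{"xyz":[-4,0,0],"rotation":[0,0,0],"grip":0.15},{"xyz":[-4,0,0],"rotation":[0,0,0],"grip":0.15},{"xyz":[0,0,0],"rotation":[0,0,0],"grip":1},{"xyz":[0,0,0],"rotation":[0,0,0],"grip":1}]' 40
python3 - <<'E'
from h import *
c=cap('wrist','w5'); W=cloud(c)
for n,lo,hi in(('bar',86,97),('knob',126,137)):
    m=(W[...,2]>lo)&(W[...,2]<hi)&(W[...,0]<520)&(W[...,0]>320)&(W[...,1]<-225)&(W[...,1]>-360); P=W[m]
    if len(P): print(n,len(P),cv2.minAreaRect(P[:,:2].astype(np.float32)))
E
python3 h.py 354 -240 180 -0.003
```

```text
t: 22.8
position: [516.3, -189.7, 71.1]
orientation: [0.5, 0.501, 0.499, -0.501]
wrist_force: [-0.3, 0.7, 0.3]
opening: 39.0
t: 23.22
position: [516.9, -190.0, 172.9]
orientation: [0.501, 0.501, 0.498, -0.5]
wrist_force: [-0.3, -0.0, -1.2]
opening: 29.8
bar 1054 ((428.5016174316406, -261.30926513671875), (21.599742889404297, 182.00025939941406), 89.55154418945312)
knob 24 ((353.0509338378906, -278.99212646484375), (3.076488494873047, 10.664867401123047), 83.40424346923828)
rotvec [ 0.     0.    -0.001] shift cm (turned frame) [ -0.9  -16.2    5.08] | now [ 516.2 -189.7  171. ] t 23.27 j6 -0.42 open 26.0 F [-0.4  0.3 -0.3]
```

```bash

python3 -m inch '[{"xyz":[-0.5,-4,1],"rotation":[0,0,0],"grip":1},{"xyz":[0,-4,1],"rotation":[0,0,0],"grip":1},{"xyz":[0,-4,1],"rotation":[0,0,0],"grip":1},{"xyz":[0,-4,1.2],"rotation":[0,0,0],"grip":1},{"xyz":[0,-0.2,0.6],"rotation":[0,0,0],"grip":1}]' 40
python3 -m inch '[{"xyz":[0,0,0],"rotation":[0,0,0],"grip":1},{"xyz":[2,0,0],"rotation":[0,0,0],"grip":1},{"xyz":[2.5,0,0],"rotation":[0,0,0],"grip":1},{"xyz":[1,0,0],"rotation":[0,0,0],"grip":1},{"xyz":[0,0,0],"rotation":[0,0,0],"grip":1}]' 40
python3 h.py 354 -300 118 -0.003
```

```text
t: 23.68
position: [349.2, -237.0, 174.2]
orientation: [-0.498, -0.501, -0.5, 0.501]
wrist_force: [-0.1, 0.3, 0.6]
opening: 0.6
t: 24.1
position: [353.6, -236.1, 118.3]
orientation: [0.498, 0.5, 0.501, -0.501]
wrist_force: [-0.6, -0.6, 0.2]
opening: 0.4
rotvec [ 0.001 -0.003  0.004] shift cm (turned frame) [0.03 0.06 6.39] | now [ 353.6 -236.1  118.3] t 24.1 j6 -0.67 open 0.4 F [-0.6 -0.6  0.2]
```

```bash

python3 -m inch '[{"xyz":[0,0,1],"rotation":[0,0,0],"grip":1},{"xyz":[0,0,1],"rotation":[0,0,0],"grip":1},{"xyz":[0,0.1,1],"rotation":[0,0,0],"grip":1},{"xyz":[0,0.1,1],"rotation":[0,0,0],"grip":1},{"xyz":[0,0.1,1],"rotation":[0,0,0],"grip":1}]' 40
python3 -m inch '[{"xyz":[0,0.1,1],"rotation":[0,0,0],"grip":1},{"xyz":[0,0.1,0.8],"rotation":[0,0,0],"grip":1},{"xyz":[0,0,-1],"rotation":[0,0,0],"grip":1},{"xyz":[-2,0,-1],"rotation":[0,0,0],"grip":1},{"xyz":[-4,0,0],"rotation":[0,0,0],"grip":1}]' 40
python3 -m inch '[{"xyz":[-4,0,0],"rotation":[0,0,0],"grip":0},{"xyz":[-3,0,-2],"rotation":[0,0,0],"grip":0},{"xyz":[0,0,0],"rotation":[0,0,0],"grip":0},{"xyz":[0,0,0],"rotation":[0,0,0],"grip":0}]' 40
python3 - <<'E'
from h import *
c=cap('wrist','w6'); d=cap('top','top6'); 
for n,cc in(('w',c),('t',d)):
    W=cloud(cc)
    m=(W[...,2]>122)&(W[...,2]<137)&(np.hypot(W[...,0]-357,W[...,1]+315)<50); P=W[m]
    if len(P): print(n,len(P),cv2.minAreaRect(P[:,:2].astype(np.float32)))
E
python3 h.py 619 167 252 -0.003
```

```text
t: 24.52
position: [357.0, -288.7, 121.3]
orientation: [0.499, 0.501, 0.499, -0.501]
wrist_force: [-0.3, 1.0, 1.3]
opening: 0.4
t: 24.93
position: [357.3, -282.7, 177.8]
orientation: [0.496, 0.501, 0.502, -0.501]
wrist_force: [0.8, -0.5, -0.0]
opening: 0.2
t: 25.27
position: [359.3, -264.8, 251.9]
orientation: [0.501, 0.501, 0.498, -0.5]
wrist_force: [0.7, -1.0, -0.4]
opening: 23.6
w 222 ((357.21722412109375, -326.2221374511719), (16.876903533935547, 16.888444900512695), 1.6458816528320312)
rotvec [ 0.    -0.001  0.001] shift cm (turned frame) [ -0.23  25.91 -43.27] | now [ 358.6 -264.9  249.7] t 25.37 j6 -0.72 open 31.3 F [-1.4 -0.4 -0.9]
```

The knob is now at (357,-326), angle about 1.79, so the pocket is clear. Back to the box.

```bash

python3 -m inch '[{"xyz":[0,2,-3.3],"rotation":[0,0,0],"grip":0},{"xyz":[0,2,-3.3],"rotation":[0,0,0],"grip":0},{"xyz":[0,2,-3.3],"rotation":[0,0,0],"grip":0},{"xyz":[0,2,-3.3],"rotation":[0,0,0],"grip":0},{"xyz":[0,2,-3.3],"rotation":[0,0,0],"grip":0}]' 40
python3 -m inch '[{"xyz":[0,2,-3.3],"rotation":[0,0,0],"grip":0},{"xyz":[0,2,-3.3],"rotation":[0,0,0],"grip":0},{"xyz":[0,2,-3.3],"rotation":[0,0,0],"grip":0},{"xyz":[0,2,-3.3],"rotation":[0,0,0],"grip":0},{"xyz":[0,2,-3.3],"rotation":[0,0,0],"grip":0}]' 40
python3 -m inch '[{"xyz":[0,2,-3.3],"rotation":[0,0,0],"grip":0},{"xyz":[0,2,-3.3],"rotation":[0,0,0],"grip":0},{"xyz":[0,2,-3.3],"rotation":[0,0,0],"grip":0},{"xyz":[0,0,0],"rotation":[-0.117,0,0],"grip":0},{"xyz":[0,0,0],"rotation":[-0.117,0,0],"grip":0}]' 40
python3 -m inch '[{"xyz":[0,0,0],"rotation":[-0.117,0,0],"grip":0},{"xyz":[0,0,0],"rotation":[-0.117,0,0],"grip":0},{"xyz":[0,0,0],"rotation":[-0.117,0,0],"grip":0},{"xyz":[0,0,0],"rotation":[-0.117,0,0],"grip":0},{"xyz":[0,0,0],"rotation":[-0.117,0,0],"grip":0}]' 40
python3 -m inch '[{"xyz":[0,0,0],"rotation":[-0.117,0,0],"grip":0},{"xyz":[0,0,0],"rotation":[-0.117,0,0],"grip":0},{"xyz":[0,0,0],"rotation":[-0.117,0,0],"grip":0},{"xyz":[0,0,0],"rotation":[-0.117,0,0],"grip":0},{"xyz":[0,0,0],"rotation":[0,0,0],"grip":0}]' 40
python3 look.py; python3 h.py 580.2 152.3 110 1.281
```

```text
t: 25.78
position: [459.6, -98.9, 249.2]
orientation: [-0.498, -0.5, -0.5, 0.501]
wrist_force: [-0.3, -1.1, -0.3]
opening: 46.8
t: 26.2
position: [560.3, 65.8, 248.7]
orientation: [-0.499, -0.5, -0.5, 0.502]
wrist_force: [1.1, -0.9, -0.4]
opening: 46.9
t: 26.62
position: [620.3, 164.5, 247.1]
orientation: [0.555, 0.436, 0.557, -0.438]
wrist_force: [-0.7, -0.8, 0.3]
opening: 46.8
t: 27.03
position: [620.0, 162.6, 248.4]
orientation: [0.657, 0.258, 0.659, -0.259]
wrist_force: [0.6, 0.1, -0.3]
opening: 47.2
t: 27.45
position: [620.0, 162.6, 248.6]
orientation: [0.699, 0.099, 0.701, -0.1]
wrist_force: [-0.8, -0.1, -0.3]
opening: 46.7
L 374 [580.5 152.3] d 26.0 z 81.4
S 208 [545.1 155.6] d 19.8 z 63.2
S 200 [597.  208.9] d 19.6 z 63.4
rotvec [ 0.001 -0.002  0.001] shift cm (turned frame) [13.88 -2.13 -3.52] | now [620.  162.7 248.8] t 27.5 j6 -1.08 open 46.9 F [ 0.2  0.1 -0.4]
```

```bash

python3 -m inch '[{"xyz":[1,-1.1,-1.7],"rotation":[0,0,0],"grip":0},{"xyz":[3.5,-1,-1.8],"rotation":[0,0,0],"grip":0},{"xyz":[3.5,0,0],"rotation":[0,0,0],"grip":0},{"xyz":[3.5,0,0],"rotation":[0,0,0],"grip":0},{"xyz":[2.3,0,0],"rotation":[0,0,0],"grip":0}]' 40
python3 -m inch '[{"xyz":[0,0,0],"rotation":[0,0,0],"grip":0},{"xyz":[0,0,0],"rotation":[0,0,0],"grip":0},{"xyz":[0,0,0],"rotation":[0,0,0],"grip":0}]' 40
python3 h.py 580.5 152.3 70.5 1.281
```

```text
t: 27.92
position: [579.0, 152.3, 108.7]
orientation: [0.698, 0.102, 0.701, -0.103]
wrist_force: [1.3, 0.2, -0.5]
opening: 47.0
t: 28.17
position: [581.4, 152.9, 114.2]
orientation: [0.7, 0.102, 0.699, -0.102]
wrist_force: [0.8, 0.9, -0.1]
opening: 46.9
rotvec [ 0.001  0.002 -0.001] shift cm (turned frame) [ 4.37 -0.08 -0.07] | now [581.4 152.9 114.2] t 28.17 j6 -1.09 open 46.9 F [ 0.8  0.9 -0.1]
```

```bash

python3 -m inch '[{"xyz":[1.5,-0.1,-0.1],"rotation":[0,0,0],"grip":0},{"xyz":[1.5,0,0],"rotation":[0,0,0],"grip":0},{"xyz":[1.3,0,0],"rotation":[0,0,0],"grip":0},{"xyz":[0,0,0],"rotation":[0,0,0],"grip":0},{"xyz":[0,0,0],"rotation":[0,0,0],"grip":0.4}]' 40
python3 -m inch '[{"xyz":[0,0,0],"rotation":[0,0,0],"grip":1},{"xyz":[0,0,0],"rotation":[0,0,0],"grip":1},{"xyz":[0,0,0],"rotation":[0,0,0],"grip":1},{"xyz":[0,0,0],"rotation":[0,0,0],"grip":1},{"xyz":[0,0,0],"rotation":[0,0,0],"grip":1}]' 40
python3 -m inch '[{"xyz":[-1,0,0],"rotation":[0,0,0],"grip":1},{"xyz":[-3,0,0],"rotation":[0,0,0],"grip":1},{"xyz":[-3.5,0,0],"rotation":[0,0,0],"grip":1},{"xyz":[-3.5,0,0],"rotation":[0,0,0],"grip":1},{"xyz":[-2.5,0,0],"rotation":[0,0,0],"grip":1}]' 40
python3 -m inch '[{"xyz":[0,0,0],"rotation":[0.117,0,0],"grip":1},{"xyz":[0,0,0],"rotation":[0.117,0,0],"grip":1},{"xyz":[0,0,0],"rotation":[0.117,0,0],"grip":1},{"xyz":[0,0,0],"rotation":[0.117,0,0],"grip":1},{"xyz":[0,0,0],"rotation":[0.117,0,0],"grip":1}]' 40
python3 -m inch '[{"xyz":[0,0,0],"rotation":[0.117,0,0],"grip":1},{"xyz":[0,0,0],"rotation":[0.117,0,0],"grip":1},{"xyz":[0,0,0],"rotation":[0.117,0,0],"grip":1},{"xyz":[0,0,0],"rotation":[0.117,0,0],"grip":1},{"xyz":[0,0,0],"rotation":[0.117,0,0],"grip":1}]' 40
python3 -m inch '[{"xyz":[0,0,0],"rotation":[0.117,0,0],"grip":1},{"xyz":[0,0,0],"rotation":[0,0,0],"grip":1}]' 40
python3 h.py 515.3 -239.5 205 -0.003
```

```text
t: 28.58
position: [579.7, 152.2, 70.3]
orientation: [0.7, 0.101, 0.7, -0.101]
wrist_force: [-0.0, -0.4, -0.5]
opening: 42.7
t: 29.0
position: [579.9, 152.3, 70.7]
orientation: [0.7, 0.101, 0.699, -0.101]
wrist_force: [0.5, 1.2, 5.6]
opening: 25.0
t: 29.42
position: [579.3, 152.0, 208.0]
orientation: [0.7, 0.101, 0.699, -0.101]
wrist_force: [-0.3, -0.3, -4.7]
opening: 25.1
t: 29.83
position: [578.9, 151.9, 204.6]
orientation: [0.64, 0.3, 0.641, -0.301]
wrist_force: [0.5, 0.7, -5.5]
opening: 24.8
t: 30.25
position: [578.9, 151.9, 204.6]
orientation: [0.526, 0.472, 0.527, -0.473]
wrist_force: [0.8, 0.3, -4.2]
opening: 25.2
t: 30.42
position: [579.0, 152.0, 204.6]
orientation: [-0.498, -0.502, -0.498, 0.503]
wrist_force: [0.2, 0.9, -5.2]
opening: 25.1
rotvec [-0.006  0.     0.001] shift cm (turned frame) [-0.04 -6.25 39.16] | now [579.  152.  204.6] t 30.42 j6 0.2 open 25.1 F [ 0.2  0.9 -5.2]
```

```bash

python3 -m inch '[{"xyz":[0,-0.6,3.9],"rotation":[-0.006,0,0],"grip":1},{"xyz":[0,-0.6,3.9],"rotation":[0,0,0],"grip":1},{"xyz":[0,-0.6,3.9],"rotation":[0,0,0],"grip":1},{"xyz":[0,-0.6,3.9],"rotation":[0,0,0],"grip":1},{"xyz":[0,-0.6,3.9],"rotation":[0,0,0],"grip":1}]' 40
python3 -m inch '[{"xyz":[0,-0.6,3.9],"rotation":[0,0,0],"grip":1},{"xyz":[0,-0.6,3.9],"rotation":[0,0,0],"grip":1},{"xyz":[0,-0.6,3.9],"rotation":[0,0,0],"grip":1},{"xyz":[0,-0.6,3.9],"rotation":[0,0,0],"grip":1},{"xyz":[0,-0.8,3.9],"rotation":[0,0,0],"grip":1}]' 40
python3 -m inch '[{"xyz":[0,0,0],"rotation":[0,0,0],"grip":1},{"xyz":[1,0,0],"rotation":[0,0,0],"grip":1},{"xyz":[1,0,0],"rotation":[0,0,0],"grip":1},{"xyz":[0,0,0],"rotation":[0,0,0],"grip":1},{"xyz":[0,0,0],"rotation":[0,0,0],"grip":1}]' 40
python3 h.py 515.3 -239.5 70.5 -0.003
```

```text
t: 30.83
position: [548.8, -44.6, 204.9]
orientation: [0.502, 0.498, 0.502, -0.498]
wrist_force: [1.5, -0.0, -5.3]
opening: 25.4
t: 31.25
position: [517.5, -239.8, 204.8]
orientation: [0.502, 0.498, 0.502, -0.498]
wrist_force: [1.1, 1.0, -5.0]
opening: 25.2
t: 31.67
position: [518.2, -236.8, 183.7]
orientation: [0.501, 0.498, 0.502, -0.499]
wrist_force: [-0.7, -0.1, -4.7]
opening: 25.0
rotvec [ 0.009 -0.001  0.002] shift cm (turned frame) [11.32 -0.29  0.27] | now [ 518.2 -236.8  183.7] t 31.67 j6 -0.5 open 25.0 F [-0.7 -0.1 -4.7]
```

```bash

python3 -m inch '[{"xyz":[0,-0.3,0.25],"rotation":[0.008,0,0],"grip":1},{"xyz":[2.5,0,0],"rotation":[0,0,0],"grip":1},{"xyz":[2.5,0,0],"rotation":[0,0,0],"grip":1},{"xyz":[0,0,0],"rotation":[0,0,0],"grip":1},{"xyz":[0,0,0],"rotation":[0,0,0],"grip":1}]' 40
python3 h.py 515.3 -239.5 70.5 -0.003
```

```text
t: 32.08
position: [515.1, -240.2, 134.7]
orientation: [-0.498, -0.501, -0.499, 0.501]
wrist_force: [-0.8, -1.1, -5.2]
opening: 25.4
rotvec [-0.001 -0.001  0.001] shift cm (turned frame) [ 6.42  0.02 -0.07] | now [ 515.1 -240.2  134.7] t 32.08 j6 -0.5 open 25.4 F [-0.8 -1.1 -5.2]
```

```bash

python3 -m inch '[{"xyz":[1.5,0,-0.05],"rotation":[0,0,0],"grip":1},{"xyz":[1.5,0,0],"rotation":[0,0,0],"grip":1},{"xyz":[1.2,0,0],"rotation":[0,0,0],"grip":1},{"xyz":[0,0,0],"rotation":[0,0,0],"grip":1},{"xyz":[0,0,0],"rotation":[0,0,0],"grip":1}]' 40
python3 h.py 515.3 -239.5 70.5 -0.003
python3 -m inch '[{"xyz":[0.8,0,0],"rotation":[0,0,0],"grip":1},{"xyz":[0.7,0,0],"rotation":[0,0,0],"grip":1},{"xyz":[0.4,0,0],"rotation":[0,0,0],"grip":1},{"xyz":[0,0,0],"rotation":[0,0,0],"grip":1},{"xyz":[0,0,0],"rotation":[0,0,0],"grip":1}]' 40
python3 h.py 515.3 -239.5 70.5 -0.003
```

```text
t: 32.5
position: [515.7, -240.1, 93.6]
orientation: [0.499, 0.501, 0.499, -0.501]
wrist_force: [1.1, -0.1, -4.5]
opening: 25.0
rotvec [-0.002  0.    -0.   ] shift cm (turned frame) [ 2.31 -0.04 -0.06] | now [ 515.7 -240.1   93.6] t 32.5 j6 -0.5 open 25.0 F [ 1.1 -0.1 -4.5]
t: 32.92
position: [515.3, -240.1, 73.6]
orientation: [-0.499, -0.501, -0.499, 0.501]
wrist_force: [1.0, 0.7, -5.4]
opening: 25.1
rotvec [-0.002 -0.     0.   ] shift cm (turned frame) [ 0.31 -0.   -0.06] | now [ 515.3 -240.1   73.6] t 32.92 j6 -0.5 open 25.1 F [ 1.   0.7 -5.4]
```

```bash

python3 -m inch '[{"xyz":[0.3,0,0],"rotation":[0,0,0],"grip":1},{"xyz":[0.1,0,0],"rotation":[0,0,0],"grip":1},{"xyz":[0,0,0],"rotation":[0,0,0],"grip":0.15},{"xyz":[0,0,0],"rotation":[0,0,0],"grip":0.15},{"xyz":[0,0,0],"rotation":[0,0,0],"grip":0.15}]' 40
python3 -m inch '[{"xyz":[-2,0,0],"rotation":[0,0,0],"grip":0.15},{"xyz":[-4,0,0],"rotation":[0,0,0],"grip":0.15},{"xyz":[-4,0,0],"rotation":[0,0,0],"grip":0.15},{"xyz":[-4,0,0],"rotation":[0,0,0],"grip":0.15},{"xyz":[-3.5,0,0],"rotation":[0,0,0],"grip":0.1}]' 40
python3 -m inch '[{"xyz":[0,1,-3.9],"rotation":[0,0,0],"grip":0.1},{"xyz":[0,1,-3.9],"rotation":[0,0,0],"grip":0.1},{"xyz":[0,1,-3.9],"rotation":[0,0,0],"grip":0.1},{"xyz":[0,1,-3.9],"rotation":[0,0,0],"grip":0.1},{"xyz":[0,1,-3.9],"rotation":[0,0,0],"grip":0.1}]' 40
python3 -m inch '[{"xyz":[0,1,-3.9],"rotation":[0,0,0],"grip":0.1},{"xyz":[0,1,-3.9],"rotation":[0,0,0],"grip":0.1},{"xyz":[0,1,-3.9],"rotation":[0,0,0],"grip":0.1},{"xyz":[0,1,-3.9],"rotation":[0,0,0],"grip":0.1},{"xyz":[0,1,-3.9],"rotation":[0,0,0],"grip":0.1}]' 40
python3 -m inch '[{"xyz":[0,0.4,-1],"rotation":[-0.117,0,0],"grip":0.1},{"xyz":[0,0,0],"rotation":[-0.117,0,0],"grip":0.1},{"xyz":[0,0,0],"rotation":[-0.117,0,0],"grip":0.1},{"xyz":[0,0,0],"rotation":[-0.117,0,0],"grip":0.1},{"xyz":[0,0,0],"rotation":[-0.117,0,0],"grip":0.1}]' 40
python3 -m inch '[{"xyz":[0,0,0],"rotation":[-0.117,0,0],"grip":0.1},{"xyz":[0,0,0],"rotation":[-0.117,0,0],"grip":0.1},{"xyz":[0,0,0],"rotation":[-0.117,0,0],"grip":0.1},{"xyz":[0,0,0],"rotation":[-0.117,0,0],"grip":0.1},{"xyz":[0,0,0],"rotation":[-0.117,0,0],"grip":0.1}]' 40
python3 -m inch '[{"xyz":[0,0,0],"rotation":[-0.117,0,0],"grip":0.1},{"xyz":[0,0,0],"rotation":[0,0,0],"grip":0.1}]' 40
python3 look.py; python3 h.py 545 155.6 100 1.281;python3 h.py 597 209 100 1.281
python3 - <<'E'
from h import *
a=load('wl')['pixels']; b=cap('top','top7')['pixels'][120:280,160:380]
cv2.imwrite('pics/v7.png',np.hstack([cv2.resize(a,(400,300)),cv2.resize(b,(400,300),interpolation=cv2.INTER_CUBIC)]))
E
```

```text
t: 33.33
position: [515.6, -240.2, 70.1]
orientation: [0.499, 0.501, 0.498, -0.501]
wrist_force: [-0.9, -0.1, -0.2]
opening: 39.2
t: 33.75
position: [515.4, -240.0, 247.8]
orientation: [0.499, 0.501, 0.498, -0.501]
wrist_force: [0.4, -0.6, 0.4]
opening: 41.7
t: 34.17
position: [566.5, -43.5, 245.2]
orientation: [0.499, 0.502, 0.498, -0.501]
wrist_force: [1.0, 0.0, 0.2]
opening: 42.4
t: 34.58
position: [617.5, 151.6, 245.0]
orientation: [0.499, 0.501, 0.499, -0.501]
wrist_force: [0.7, -1.0, -0.2]
opening: 42.2
t: 35.0
position: [621.4, 159.6, 244.8]
orientation: [0.623, 0.334, 0.623, -0.334]
wrist_force: [-0.6, -0.4, 0.2]
opening: 41.9
t: 35.42
position: [621.4, 159.5, 244.8]
orientation: [0.693, 0.141, 0.693, -0.14]
wrist_force: [0.5, -0.2, 0.9]
opening: 42.1
t: 35.58
position: [621.4, 159.4, 244.9]
orientation: [0.7, 0.1, 0.7, -0.1]
wrist_force: [-0.8, 0.6, 0.2]
opening: 42.3
S 220 [542.4 156.4] d 19.6 z 63.1
S 201 [597.1 209. ] d 19.6 z 63.2
rotvec [-0.001  0.    -0.   ] shift cm (turned frame) [14.48 -2.55 -7.21] | now [621.4 159.4 244.8] t 35.63 j6 -1.09 open 42.5 F [0.4 0.5 1. ]
rotvec [-0.001  0.    -0.   ] shift cm (turned frame) [14.48  4.05 -3.75] | now [621.4 159.4 244.8] t 35.63 j6 -1.09 open 42.5 F [0.4 0.5 1. ]
```

View pics/v7.png

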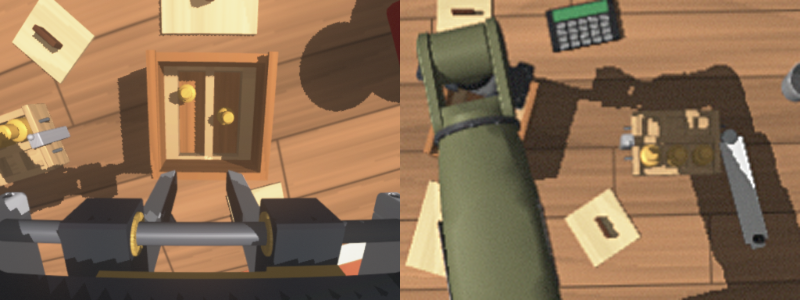

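Wrist half: two small weights remain, at (187,93) and (227,116). Top half: the three large ones sit in the near row. Now picking the small one at (597,209).

```bash

python3 -m inch '[{"xyz":[1,2,-1.9],"rotation":[0,0,0],"grip":0.25},{"xyz":[3.5,2.05,-1.85],"rotation":[0,0,0],"grip":0.25},{"xyz":[3.5,0,0],"rotation":[0,0,0],"grip":0.25},{"xyz":[3.5,0,0],"rotation":[0,0,0],"grip":0.25},{"xyz":[3,0,0],"rotation":[0,0,0],"grip":0.25}]' 40
python3 -m inch '[{"xyz":[0,0,0],"rotation":[0,0,0],"grip":0.25},{"xyz":[0,0,0],"rotation":[0,0,0],"grip":0.25},{"xyz":[0,0,0],"rotation":[0,0,0],"grip":0.25}]' 40
python3 h.py 597.1 209 54 1.281
```

```text
t: 36.1
position: [597.0, 207.6, 100.0]
orientation: [0.699, 0.103, 0.7, -0.103]
wrist_force: [0.8, 0.2, -0.8]
opening: 35.3
t: 36.35
position: [598.7, 207.5, 104.3]
orientation: [0.701, 0.103, 0.699, -0.102]
wrist_force: [0.5, 0.1, 0.3]
opening: 35.2
rotvec [-0.001  0.002 -0.001] shift cm (turned frame) [ 5.03  0.1  -0.2 ] | now [598.7 207.5 104.3] t 36.35 j6 -1.0 open 35.2 F [0.5 0.1 0.3]
```

```bash

python3 -m inch '[{"xyz":[1.7,0.1,-0.15],"rotation":[0,0,0],"grip":0.25},{"xyz":[1.7,0,0],"rotation":[0,0,0],"grip":0.25},{"xyz":[1.6,0,0],"rotation":[0,0,0],"grip":0.25},{"xyz":[0,0,0],"rotation":[0,0,0],"grip":0.25},{"xyz":[0,0,0],"rotation":[0,0,0],"grip":0.4}]' 40
python3 -m inch '[{"xyz":[0,0,0],"rotation":[0,0,0],"grip":1},{"xyz":[0,0,0],"rotation":[0,0,0],"grip":1},{"xyz":[0,0,0],"rotation":[0,0,0],"grip":1},{"xyz":[0,0,0],"rotation":[0,0,0],"grip":1},{"xyz":[0,0,0],"rotation":[0,0,0],"grip":1}]' 40
python3 -m inch '[{"xyz":[-1,0,0],"rotation":[0,0,0],"grip":1},{"xyz":[-3,0,0],"rotation":[0,0,0],"grip":1},{"xyz":[-3.5,0,0],"rotation":[0,0,0],"grip":1},{"xyz":[-3.5,0,0],"rotation":[0,0,0],"grip":1},{"xyz":[-3.5,0,0],"rotation":[0,0,0],"grip":1}]' 40
python3 -m inch '[{"xyz":[0,0,0],"rotation":[0.117,0,0],"grip":1},{"xyz":[0,0,0],"rotation":[0.117,0,0],"grip":1},{"xyz":[0,0,0],"rotation":[0.117,0,0],"grip":1},{"xyz":[0,0,0],"rotation":[0.117,0,0],"grip":1},{"xyz":[0,0,0],"rotation":[0.117,0,0],"grip":1}]' 40
python3 -m inch '[{"xyz":[0,0,0],"rotation":[0.117,0,0],"grip":1},{"xyz":[0,0,0],"rotation":[0.117,0,0],"grip":1},{"xyz":[0,0,0],"rotation":[0.117,0,0],"grip":1},{"xyz":[0,0,0],"rotation":[0.117,0,0],"grip":1},{"xyz":[0,0,0],"rotation":[0.117,0,0],"grip":1}]' 40
python3 -m inch '[{"xyz":[0,0,0],"rotation":[0.117,0,0],"grip":1},{"xyz":[0,0,0],"rotation":[0,0,0],"grip":1}]' 40
python3 h.py 569.5 -189.5 190 -0.003
```

```text
t: 36.77
position: [597.3, 208.8, 53.8]
orientation: [0.7, 0.102, 0.699, -0.102]
wrist_force: [-0.2, -0.2, 1.2]
opening: 31.2
t: 37.18
position: [597.6, 208.9, 54.1]
orientation: [0.701, 0.102, 0.699, -0.101]
wrist_force: [-1.7, -1.1, 7.3]
opening: 19.0
t: 37.6
position: [596.2, 208.6, 199.7]
orientation: [0.7, 0.102, 0.7, -0.102]
wrist_force: [0.6, -0.3, -1.7]
opening: 19.4
t: 38.02
position: [596.4, 208.6, 198.0]
orientation: [0.64, 0.301, 0.64, -0.301]
wrist_force: [0.4, -0.1, -2.2]
opening: 18.9
t: 38.43
position: [596.4, 208.6, 198.0]
orientation: [0.526, 0.473, 0.526, -0.473]
wrist_force: [-0.5, -0.9, -1.3]
opening: 19.1
t: 38.6
position: [596.5, 208.7, 197.9]
orientation: [0.497, 0.503, 0.497, -0.503]
wrist_force: [0.0, -0.4, -1.2]
opening: 19.2
rotvec [-0.008 -0.    -0.   ] shift cm (turned frame) [ 0.79 -2.58 39.82] | now [596.5 208.7 197.9] t 38.6 j6 0.29 open 19.2 F [ 0.  -0.4 -1.2]
```

```bash

python3 -m inch '[{"xyz":[0,-0.2,3.9],"rotation":[-0.008,0,0],"grip":1},{"xyz":[0,-0.2,3.9],"rotation":[0,0,0],"grip":1},{"xyz":[0,-0.2,3.9],"rotation":[0,0,0],"grip":1},{"xyz":[0,-0.2,3.9],"rotation":[0,0,0],"grip":1},{"xyz":[0,-0.2,3.9],"rotation":[0,0,0],"grip":1}]' 40
python3 -m inch '[{"xyz":[0,-0.3,3.9],"rotation":[0,0,0],"grip":1},{"xyz":[0,-0.3,3.9],"rotation":[0,0,0],"grip":1},{"xyz":[0,-0.3,3.9],"rotation":[0,0,0],"grip":1},{"xyz":[0,-0.3,3.9],"rotation":[0,0,0],"grip":1},{"xyz":[0,-0.3,3.9],"rotation":[0,0,0],"grip":1}]' 40
python3 -m inch '[{"xyz":[0,0,0.8],"rotation":[0,0,0],"grip":1},{"xyz":[2,0,0],"rotation":[0,0,0],"grip":1},{"xyz":[3,0,0],"rotation":[0,0,0],"grip":1},{"xyz":[0,0,0],"rotation":[0,0,0],"grip":1},{"xyz":[0,0,0],"rotation":[0,0,0],"grip":1}]' 40
python3 h.py 569.5 -189.5 72 -0.003
```

```text
t: 39.02
position: [586.3, 12.0, 197.8]
orientation: [0.502, 0.498, 0.502, -0.498]
wrist_force: [1.1, 0.8, -2.9]
opening: 19.1
t: 39.43
position: [571.9, -183.3, 197.9]
orientation: [0.502, 0.498, 0.502, -0.498]
wrist_force: [0.5, 0.0, -3.1]
opening: 18.9
t: 39.85
position: [572.0, -189.1, 146.8]
orientation: [0.501, 0.498, 0.502, -0.499]
wrist_force: [-0.4, -0.0, -0.6]
opening: 18.7
rotvec [ 0.009 -0.001  0.002] shift cm (turned frame) [ 7.48 -0.25  0.05] | now [ 572.  -189.1  146.8] t 39.85 j6 -0.39 open 18.7 F [-0.4 -0.  -0.6]
```

```bash

python3 -m inch '[{"xyz":[0.5,-0.25,0],"rotation":[0.008,0,0],"grip":1},{"xyz":[2,0,0],"rotation":[0,0,0],"grip":1},{"xyz":[2,0,0],"rotation":[0,0,0],"grip":1},{"xyz":[0,0,0],"rotation":[0,0,0],"grip":1},{"xyz":[0,0,0],"rotation":[0,0,0],"grip":1}]' 40
python3 h.py 569.5 -189.5 72 -0.003
```

```text
t: 40.27
position: [570.1, -189.3, 103.0]
orientation: [0.499, 0.501, 0.499, -0.501]
wrist_force: [0.6, -0.5, -1.2]
opening: 19.3
rotvec [-0.001  0.    -0.   ] shift cm (turned frame) [ 3.1  -0.06  0.02] | now [ 570.1 -189.3  103. ] t 40.27 j6 -0.38 open 19.3 F [ 0.6 -0.5 -1.2]
```

```bash

python3 -m inch '[{"xyz":[0.9,-0.05,0],"rotation":[0,0,0],"grip":1},{"xyz":[0.8,0,0],"rotation":[0,0,0],"grip":1},{"xyz":[0.8,0,0],"rotation":[0,0,0],"grip":1},{"xyz":[0.3,0,0],"rotation":[0,0,0],"grip":1},{"xyz":[0,0,0],"rotation":[0,0,0],"grip":1}]' 40
python3 -m inch '[{"xyz":[0,0,0],"rotation":[0,0,0],"grip":1}]' 40
python3 h.py 569.5 -189.5 72 -0.003
```

```text
t: 40.68
position: [569.1, -189.2, 73.1]
orientation: [-0.498, -0.501, -0.499, 0.501]
wrist_force: [-0.7, -0.7, -1.6]
opening: 19.2
t: 40.77
position: [569.5, -189.4, 74.0]
orientation: [-0.499, -0.501, -0.499, 0.501]
wrist_force: [0.3, 0.1, -2.2]
opening: 18.9
rotvec [-0.002 -0.     0.   ] shift cm (turned frame) [0.2  0.   0.01] | now [ 569.5 -189.4   74. ] t 40.77 j6 -0.38 open 18.9 F [ 0.3  0.1 -2.2]
```

```bash

python3 -m inch '[{"xyz":[0.2,0,0],"rotation":[0,0,0],"grip":1},{"xyz":[0.1,0,0],"rotation":[0,0,0],"grip":1},{"xyz":[0,0,0],"rotation":[0,0,0],"grip":0.3},{"xyz":[0,0,0],"rotation":[0,0,0],"grip":0.3},{"xyz":[0,0,0],"rotation":[0,0,0],"grip":0.3}]' 40
python3 -m inch '[{"xyz":[-2,0,0],"rotation":[0,0,0],"grip":0.3},{"xyz":[-4,0,0],"rotation":[0,0,0],"grip":0.3},{"xyz":[-4,0,0],"rotation":[0,0,0],"grip":0.3},{"xyz":[-4,0,0],"rotation":[0,0,0],"grip":0.3},{"xyz":[-3.5,0,0],"rotation":[0,0,0],"grip":0.3}]' 40
python3 -m inch '[{"xyz":[0,0.6,-3.9],"rotation":[0,0,0],"grip":0.3},{"xyz":[0,0.6,-3.9],"rotation":[0,0,0],"grip":0.3},{"xyz":[0,0.6,-3.9],"rotation":[0,0,0],"grip":0.3},{"xyz":[0,0.6,-3.9],"rotation":[0,0,0],"grip":0.3},{"xyz":[0,0.6,-3.9],"rotation":[0,0,0],"grip":0.3}]' 40
python3 -m inch '[{"xyz":[0,0.6,-3.9],"rotation":[0,0,0],"grip":0.3},{"xyz":[0,0.6,-3.9],"rotation":[0,0,0],"grip":0.3},{"xyz":[0,0.6,-3.9],"rotation":[0,0,0],"grip":0.3},{"xyz":[0,0.4,-3.8],"rotation":[0,0,0],"grip":0.3},{"xyz":[0,0,0],"rotation":[-0.117,0,0],"grip":0.3}]' 40
python3 -m inch '[{"xyz":[0,0,0],"rotation":[-0.117,0,0],"grip":0.3},{"xyz":[0,0,0],"rotation":[-0.117,0,0],"grip":0.3},{"xyz":[0,0,0],"rotation":[-0.117,0,0],"grip":0.3},{"xyz":[0,0,0],"rotation":[-0.117,0,0],"grip":0.3},{"xyz":[0,0,0],"rotation":[-0.117,0,0],"grip":0.3}]' 40
python3 -m inch '[{"xyz":[0,0,0],"rotation":[-0.117,0,0],"grip":0.3},{"xyz":[0,0,0],"rotation":[-0.117,0,0],"grip":0.3},{"xyz":[0,0,0],"rotation":[-0.117,0,0],"grip":0.3},{"xyz":[0,0,0],"rotation":[-0.117,0,0],"grip":0.3},{"xyz":[0,0,0],"rotation":[-0.117,0,0],"grip":0.3}]' 40
python3 -m inch '[{"xyz":[0,0,0],"rotation":[0,0,0],"grip":0.3}]' 40
python3 look.py; python3 h.py 542.4 156.4 100 1.281
```

```text
t: 41.18
position: [569.6, -189.5, 71.3]
orientation: [0.499, 0.501, 0.499, -0.501]
wrist_force: [0.1, 0.0, 0.1]
opening: 32.1
t: 41.6
position: [569.4, -189.4, 249.0]
orientation: [0.499, 0.501, 0.498, -0.501]
wrist_force: [0.7, -0.0, -0.1]
opening: 32.7
t: 42.02
position: [600.4, 7.3, 246.2]
orientation: [0.499, 0.501, 0.499, -0.501]
wrist_force: [1.0, -0.6, 0.1]
opening: 32.7
t: 42.43
position: [622.9, 166.4, 245.5]
orientation: [0.527, 0.471, 0.527, -0.471]
wrist_force: [-0.2, -0.9, 0.9]
opening: 32.9
t: 42.85
position: [623.2, 160.4, 246.0]
orientation: [0.642, 0.297, 0.642, -0.297]
wrist_force: [0.1, 0.6, 1.1]
opening: 32.8
t: 43.27
position: [623.2, 160.3, 246.0]
orientation: [0.7, 0.1, 0.7, -0.1]
wrist_force: [-0.1, -0.0, -0.8]
opening: 33.1
t: 43.35
position: [623.2, 160.3, 246.0]
orientation: [0.7, 0.1, 0.7, -0.1]
wrist_force: [0.4, -0.2, 0.7]
opening: 32.6
S 216 [542.5 156.5] d 19.7 z 63.2
rotvec [-0.001  0.    -0.   ] shift cm (turned frame) [14.6  -2.69 -7.63] | now [623.2 160.4 246. ] t 43.4 j6 -1.09 open 33.1 F [ 0.   0.  -0.2]
```

```bash

python3 -m inch '[{"xyz":[0.5,-1.3,-3.8],"rotation":[0,0,0],"grip":0.3},{"xyz":[2,-1.3,-3.8],"rotation":[0,0,0],"grip":0.3},{"xyz":[3.5,0,0],"rotation":[0,0,0],"grip":0.3},{"xyz":[3.5,0,0],"rotation":[0,0,0],"grip":0.3},{"xyz":[3,0,0],"rotation":[0,0,0],"grip":0.3}]' 40
python3 -m inch '[{"xyz":[1,0,0],"rotation":[0,0,0],"grip":0.3},{"xyz":[0,0,0],"rotation":[0,0,0],"grip":0.3},{"xyz":[0,0,0],"rotation":[0,0,0],"grip":0.3},{"xyz":[0,0,0],"rotation":[0,0,0],"grip":0.3}]' 40
python3 h.py 542.5 156.5 54 1.281
```

```text
t: 43.82
position: [545.1, 157.2, 121.2]
orientation: [0.7, 0.104, 0.699, -0.103]
wrist_force: [0.2, 0.2, -0.4]
opening: 32.9
t: 44.15
position: [546.8, 157.4, 114.5]
orientation: [0.701, 0.103, 0.699, -0.102]
wrist_force: [-0.2, 0.5, -0.5]
opening: 32.6
rotvec [-0.     0.002 -0.001] shift cm (turned frame) [ 6.05 -0.21 -0.39] | now [546.8 157.4 114.5] t 44.15 j6 -1.06 open 32.6 F [-0.2  0.5 -0.5]
```

```bash

python3 -m inch '[{"xyz":[1,-0.2,-0.35],"rotation":[0,0,0],"grip":0.3},{"xyz":[1.8,0,0],"rotation":[0,0,0],"grip":0.3},{"xyz":[1.8,0,0],"rotation":[0,0,0],"grip":0.3},{"xyz":[1.4,0,0],"rotation":[0,0,0],"grip":0.3},{"xyz":[0,0,0],"rotation":[0,0,0],"grip":0.3}]' 40
python3 -m inch '[{"xyz":[0,0,0],"rotation":[0,0,0],"grip":0.3}]'
python3 h.py 542.5 156.5 54 1.281
```

```text
t: 44.57
position: [540.7, 156.0, 50.3]
orientation: [0.699, 0.102, 0.701, -0.102]
wrist_force: [-0.4, 0.3, -0.5]
opening: 32.7
t: 44.65
position: [541.8, 156.2, 52.7]
orientation: [0.7, 0.102, 0.7, -0.102]
wrist_force: [-0.3, 0.1, 0.7]
opening: 33.0
rotvec [ 0.001 -0.     0.   ] shift cm (turned frame) [-0.13  0.04  0.06] | now [541.8 156.2  52.7] t 44.65 j6 -1.07 open 33.0 F [-0.3  0.1  0.7]
```

```bash

python3 -m inch '[{"xyz":[0,0,0],"rotation":[0,0,0],"grip":0.6},{"xyz":[0,0,0],"rotation":[0,0,0],"grip":1},{"xyz":[0,0,0],"rotation":[0,0,0],"grip":1},{"xyz":[0,0,0],"rotation":[0,0,0],"grip":1},{"xyz":[0,0,0],"rotation":[0,0,0],"grip":1}]' 40
python3 -m inch '[{"xyz":[-1,0,0],"rotation":[0,0,0],"grip":1},{"xyz":[-3,0,0],"rotation":[0,0,0],"grip":1},{"xyz":[-3.5,0,0],"rotation":[0,0,0],"grip":1},{"xyz":[-3.5,0,0],"rotation":[0,0,0],"grip":1},{"xyz":[-3.5,0,0],"rotation":[0,0,0],"grip":1}]' 40
python3 -m inch '[{"xyz":[0,0,0],"rotation":[0.117,0,0],"grip":1},{"xyz":[0,0,0],"rotation":[0.117,0,0],"grip":1},{"xyz":[0,0,0],"rotation":[0.117,0,0],"grip":1},{"xyz":[0,0,0],"rotation":[0.117,0,0],"grip":1},{"xyz":[0,0,0],"rotation":[0.117,0,0],"grip":1}]' 40
python3 -m inch '[{"xyz":[0,0,0],"rotation":[0.117,0,0],"grip":1},{"xyz":[0,0,0],"rotation":[0.117,0,0],"grip":1},{"xyz":[0,0,0],"rotation":[0.117,0,0],"grip":1},{"xyz":[0,0,0],"rotation":[0.117,0,0],"grip":1},{"xyz":[0,0,0],"rotation":[0.117,0,0],"grip":1}]' 40
python3 -m inch '[{"xyz":[0,0,0],"rotation":[0.117,0,0],"grip":1},{"xyz":[0,0,0],"rotation":[0,0,0],"grip":1}]' 40
python3 h.py 569.7 -139.5 190 -0.003
```

```text
t: 45.07
position: [542.5, 156.5, 53.6]
orientation: [0.7, 0.102, 0.699, -0.101]
wrist_force: [0.0, 0.8, 6.2]
opening: 19.1
t: 45.48
position: [541.3, 156.0, 199.6]
orientation: [0.7, 0.102, 0.7, -0.102]
wrist_force: [0.4, -1.0, -2.0]
opening: 19.1
t: 45.9
position: [541.6, 156.1, 198.0]
orientation: [0.64, 0.301, 0.64, -0.301]
wrist_force: [-0.2, 0.6, -2.0]
opening: 19.1
t: 46.32
position: [541.6, 156.1, 197.9]
orientation: [0.526, 0.473, 0.526, -0.473]
wrist_force: [0.3, 0.1, -1.9]
opening: 19.2
t: 46.48
position: [541.6, 156.1, 197.9]
orientation: [-0.497, -0.503, -0.497, 0.503]
wrist_force: [-0.1, -0.0, -2.0]
opening: 18.9
rotvec [-0.008  0.     0.   ] shift cm (turned frame) [ 0.79  2.89 29.55] | now [541.6 156.1 197.9] t 46.48 j6 0.23 open 18.9 F [-0.1 -0.  -2. ]
```

```bash

python3 -m inch '[{"xyz":[0,0.3,3.7],"rotation":[-0.004,0,0],"grip":1},{"xyz":[0,0.3,3.7],"rotation":[0,0,0],"grip":1},{"xyz":[0,0.3,3.7],"rotation":[0,0,0],"grip":1},{"xyz":[0,0.4,3.7],"rotation":[0,0,0],"grip":1},{"xyz":[0,0.4,3.7],"rotation":[0,0,0],"grip":1}]' 40
python3 -m inch '[{"xyz":[0,0.4,3.7],"rotation":[0,0,0],"grip":1},{"xyz":[0,0.4,3.7],"rotation":[0,0,0],"grip":1},{"xyz":[0,0.4,3.7],"rotation":[0,0,0],"grip":1},{"xyz":[1,0,0],"rotation":[0,0,0],"grip":1},{"xyz":[2,0,0],"rotation":[0,0,0],"grip":1}]' 40
python3 -m inch '[{"xyz":[2,0,0],"rotation":[0,0,0],"grip":1},{"xyz":[0,0,0],"rotation":[0,0,0],"grip":1},{"xyz":[0,0,0],"rotation":[0,0,0],"grip":1},{"xyz":[0,0,0],"rotation":[0,0,0],"grip":1}]' 40
python3 h.py 569.7 -139.5 72 -0.003
```

```text
t: 46.9
position: [558.2, -30.5, 197.9]
orientation: [0.501, 0.499, 0.501, -0.499]
wrist_force: [0.7, -0.3, -2.0]
opening: 18.8
t: 47.32
position: [571.0, -142.1, 169.2]
orientation: [0.501, 0.5, 0.499, -0.499]
wrist_force: [-0.5, 0.1, -2.0]
opening: 18.8
t: 47.65
position: [570.8, -139.8, 148.9]
orientation: [0.501, 0.5, 0.5, -0.5]
wrist_force: [-0.1, -0.1, -1.6]
opening: 19.1
rotvec [ 0.004  0.    -0.001] shift cm (turned frame) [ 7.69 -0.11 -0.03] | now [ 570.8 -139.8  148.9] t 47.65 j6 -0.3 open 19.1 F [-0.1 -0.1 -1.6]
```

```bash

python3 -m inch '[{"xyz":[1,-0.1,0],"rotation":[0.004,0,0],"grip":1},{"xyz":[2,0,0],"rotation":[0,0,0],"grip":1},{"xyz":[1.5,0,0],"rotation":[0,0,0],"grip":1},{"xyz":[0,0,0],"rotation":[0,0,0],"grip":1},{"xyz":[0,0,0],"rotation":[0,0,0],"grip":1}]' 40
python3 h.py 569.7 -139.5 72 -0.003
python3 -m inch '[{"xyz":[0.9,0,0],"rotation":[0,0,0],"grip":1},{"xyz":[0.9,0,0],"rotation":[0,0,0],"grip":1},{"xyz":[0.8,0,0],"rotation":[0,0,0],"grip":1},{"xyz":[0.4,0,0],"rotation":[0,0,0],"grip":1},{"xyz":[0,0,0],"rotation":[0,0,0],"grip":1}]' 40
python3 -m inch '[{"xyz":[0,0,0],"rotation":[0,0,0],"grip":1}]' 40
python3 h.py 569.7 -139.5 72 -0.003
```

```text
t: 48.07
position: [569.4, -139.7, 102.6]
orientation: [-0.499, -0.501, -0.499, 0.501]
wrist_force: [0.1, 0.3, -1.9]
opening: 19.1
rotvec [-0.002 -0.     0.   ] shift cm (turned frame) [ 3.06  0.03 -0.02] | now [ 569.4 -139.7  102.6] t 48.07 j6 -0.3 open 19.1 F [ 0.1  0.3 -1.9]
t: 48.48
position: [569.5, -139.8, 71.9]
orientation: [-0.499, -0.501, -0.499, 0.501]
wrist_force: [0.1, 0.7, -1.1]
opening: 19.0
t: 48.57
position: [569.4, -139.8, 72.3]
orientation: [-0.499, -0.501, -0.499, 0.501]
wrist_force: [-0.1, 0.3, -1.8]
opening: 19.4
rotvec [-0.002 -0.     0.   ] shift cm (turned frame) [ 0.03  0.03 -0.03] | now [ 569.4 -139.8   72.3] t 48.57 j6 -0.3 open 19.4 F [-0.1  0.3 -1.8]
```

```bash

python3 -m inch '[{"xyz":[0.15,0,0],"rotation":[0,0,0],"grip":1},{"xyz":[0,0,0],"rotation":[0,0,0],"grip":0.3},{"xyz":[0,0,0],"rotation":[0,0,0],"grip":0.3},{"xyz":[0,0,0],"rotation":[0,0,0],"grip":0.3},{"xyz":[-2,0,0],"rotation":[0,0,0],"grip":0.3}]' 40
python3 -m inch '[{"xyz":[-4,0,0],"rotation":[0,0,0],"grip":0.3},{"xyz":[-4,0,0],"rotation":[0,0,0],"grip":0.3},{"xyz":[-4,0,0],"rotation":[0,0,0],"grip":0.3},{"xyz":[-4,0,0],"rotation":[0,0,0],"grip":1},{"xyz":[0,-0.8,3],"rotation":[0,0,0],"grip":1}]' 40
python3 -m inch '[{"xyz":[0,-0.8,3],"rotation":[0,0,0],"grip":1},{"xyz":[0,-1,3],"rotation":[0,0,0],"grip":1},{"xyz":[0,0,0],"rotation":[0,0,0],"grip":1},{"xyz":[0,0,0],"rotation":[0,0,0],"grip":1}]' 40
cat > rk.py <<'E'
from h import *
c=cap('wrist','wr'); W=cloud(c); cv2.imwrite('pics/wrb.png',cv2.resize(c['pixels'],(800,600)))
m0=(abs(W[...,0]-542.5)<60)&(abs(W[...,1]+189.5)<80)
k,lab,st,_=cv2.connectedComponentsWithStats((m0&(W[...,2]>76)&(W[...,2]<88)).astype(np.uint8))
for i in range(1,k):
    if st[i,4]>40:
        P=W[lab==i]; q,r=cv2.minEnclosingCircle(P[:,:2].astype(np.float32)); print(st[i,4],'rack xy',np.round(np.array(q)-[542.5,-189.5],1),'d',round(2*r,1),'z',np.percentile(P[:,2],[5,50,95]).round(1))
E
python3 rk.py; python3 h.py 543 -230 250 -.003
```

```text
t: 48.98
position: [567.8, -139.3, 88.0]
orientation: [-0.497, -0.5, -0.5, 0.502]
wrist_force: [-0.9, -0.4, 0.5]
opening: 33.1
t: 49.4
position: [564.0, -167.4, 259.7]
orientation: [0.503, 0.502, 0.496, -0.498]
wrist_force: [0.3, -0.3, 0.1]
opening: 22.8
t: 49.73
position: [542.5, -230.7, 250.9]
orientation: [-0.498, -0.502, -0.498, 0.502]
wrist_force: [-0.8, 1.0, 0.5]
opening: 0.7
414 rack xy [-26.4  50.9] d 26.0 z [78.9 81.2 82.7]
244 rack xy [26.3 49.9] d 19.8 z [78.6 81.1 82.8]
373 rack xy [-26.9  -1.3] d 25.7 z [78.8 81.4 83. ]
219 rack xy [27.2  0.6] d 19.7 z [78.6 81.2 82.8]
344 rack xy [-26.9 -51.3] d 26.1 z [78.8 81.3 83. ]
rotvec [-0.003 -0.     0.   ] shift cm (turned frame) [0.09 0.01 0.03] | now [ 542.9 -229.7  250.9] t 49.78 j6 -0.46 open 0.5 F [0.8 0.6 0.2]
```

View pics/wrb.png

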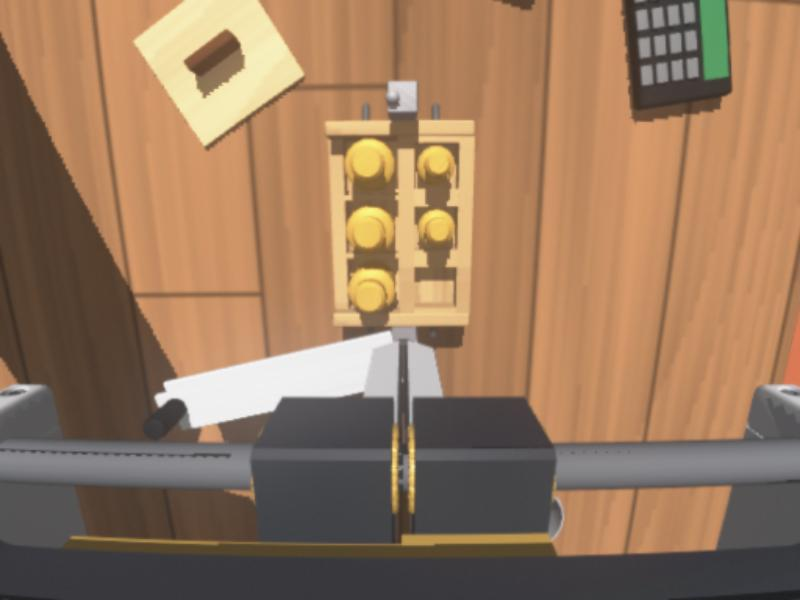

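All five weights are seated: tops z about 81–82, on their row lines within 1 mm. The bar is at lower left, clear. I'll go to the keeper knob and turn the jaws toward the arc tangent.

```bash

python3 -m inch '[{"xyz":[0.5,-3.1,1.6],"rotation":[0,0,0],"grip":0.1},{"xyz":[0.5,-3.1,1.6],"rotation":[0,0,0],"grip":0.1},{"xyz":[0.5,-3.1,1.6],"rotation":[0,0,0],"grip":0.1},{"xyz":[0.5,-3.1,1.6],"rotation":[0,0,0],"grip":0.1},{"xyz":[0.5,-3.1,1.6],"rotation":[0,0,0],"grip":0.1}]' 20
python3 -m inch '[{"xyz":[0.5,-3.1,1.6],"rotation":[0,0,0],"grip":0.1},{"xyz":[0,0,0],"rotation":[-0.12,0,0],"grip":0.1},{"xyz":[0,0,0],"rotation":[-0.12,0,0],"grip":0.1},{"xyz":[0,0,0],"rotation":[-0.12,0,0],"grip":0.1},{"xyz":[0,0,0],"rotation":[-0.12,0,0],"grip":0.1}]' 20
python3 -m inch '[{"xyz":[0,0,0],"rotation":[-0.12,0,0],"grip":0.1},{"xyz":[0,0,0],"rotation":[-0.12,0,0],"grip":0.1},{"xyz":[0,0,0],"rotation":[-0.12,0,0],"grip":0.1},{"xyz":[0,0,0],"rotation":[-0.12,0,0],"grip":0.1},{"xyz":[0,0,0],"rotation":[-0.12,0,0],"grip":0.1}]' 20
python3 -m inch '[{"xyz":[0,0,0],"rotation":[-0.12,0,0],"grip":0.1},{"xyz":[0,0,0],"rotation":[-0.12,0,0],"grip":0.1},{"xyz":[0,0,0],"rotation":[-0.12,0,0],"grip":0.1},{"xyz":[0,0,0],"rotation":[0,0,0],"grip":0.1},{"xyz":[0,0,0],"rotation":[0,0,0],"grip":0.1}]' 20
python3 h.py 357.2 -326.2 160 1.44
python3 - <<'E'
from h import *
for n in('wrist','top'):
    c=cap(n,'k'+n); W=cloud(c)
    m=(W[...,2]>122)&(W[...,2]<137)&(np.hypot(W[...,0]-357,W[...,1]+326)<40); P=W[m]
    if len(P): print(n,len(P),cv2.minAreaRect(P[:,:2].astype(np.float32)))
E
```

```text
t: 50.2
position: [386.8, -308.2, 225.8]
orientation: [0.499, 0.501, 0.499, -0.501]
wrist_force: [0.4, -1.7, 0.9]
opening: 30.4
t: 50.62
position: [357.1, -324.0, 221.1]
orientation: [0.605, 0.366, 0.605, -0.366]
wrist_force: [-0.5, -0.1, -0.7]
opening: 42.2
t: 51.03
position: [357.3, -323.8, 221.0]
orientation: [0.686, 0.171, 0.686, -0.171]
wrist_force: [-0.5, 0.1, -1.2]
opening: 42.6
t: 51.45
position: [357.0, -324.1, 221.0]
orientation: [0.705, 0.049, 0.705, -0.049]
wrist_force: [-0.1, 0.5, 0.6]
opening: 42.1
rotvec [-0.008  0.     0.   ] shift cm (turned frame) [ 6.1  -0.21  0.04] | now [ 357.  -324.1  221. ] t 51.45 j6 -2.25 open 42.1 F [-0.1  0.5  0.6]
wrist 289 ((357.2594909667969, -326.9609375), (17.025590896606445, 16.869264602661133), 87.4363784790039)
```

Knob confirmed at (357.3,-326.8). I'll go down and grip.

```bash

python3 -m inch '[{"xyz":[2,-0.25,0],"rotation":[0,0,0],"grip":0.1},{"xyz":[3,0,0],"rotation":[0,0,0],"grip":0.1},{"xyz":[3,0,0],"rotation":[0,0,0],"grip":0.1},{"xyz":[2,0,0],"rotation":[0,0,0],"grip":0.1},{"xyz":[0,0,0],"rotation":[0,0,0],"grip":0.1}]' 20
python3 -m inch '[{"xyz":[0,0,0],"rotation":[0,0,0],"grip":0.1},{"xyz":[0,0,0],"rotation":[0,0,0],"grip":0.1}]' 20
python3 h.py 357.3 -326.8 110 1.44
```

```text
t: 51.97
position: [355.0, -325.7, 117.4]
orientation: [0.704, 0.05, 0.707, -0.047]
wrist_force: [0.1, 0.5, -1.7]
opening: 42.0
t: 52.13
position: [356.7, -327.7, 122.4]
orientation: [0.706, 0.048, 0.705, -0.049]
wrist_force: [0.4, 0.1, 0.4]
opening: 42.4
rotvec [-0.006  0.001  0.001] shift cm (turned frame) [1.24 0.09 0.04] | now [ 356.7 -327.7  122.4] t 52.13 j6 -2.25 open 42.4 F [0.4 0.1 0.4]
```

```bash

python3 -m inch '[{"xyz":[1.2,0.05,0],"rotation":[0,0,0],"grip":0.1},{"xyz":[0,0,0],"rotation":[0,0,0],"grip":0.1},{"xyz":[0,0,0],"rotation":[0,0,0],"grip":1},{"xyz":[0,0,0],"rotation":[0,0,0],"grip":1},{"xyz":[0,0,0],"rotation":[0,0,0],"grip":1}]' 20
python3 -m inch '[{"xyz":[0,0,0],"rotation":[0,0,0],"grip":1},{"xyz":[0,0,0],"rotation":[0,0,0],"grip":1},{"xyz":[0,0,0],"rotation":[0,0,0],"grip":1}]' 20
cat > kp.py <<'E'
from h import *
s=observe(); p=s['position']; h=np.array([542.8,-284.5]); d=p[:2]-h; th=np.arctan2(-d[0],d[1]); Y=rot(s['orientation']).as_matrix()[:,1]; yaw=np.arctan2(Y[1],Y[0])
print('theta',th.round(3),'R',np.hypot(*d).round(1),'yaw',yaw.round(3),'z',p[2].round(1),'F',s['wrist_force'].round(1),'open',round(s['opening'],1),'j6',s['joint_positions'][5].round(2))
E
python3 kp.py
python3 -m inch '[{"xyz":[0,1.1,-0.35],"rotation":[0.06,0,0],"grip":1},{"xyz":[0,2.18,-0.66],"rotation":[0.12,0,0],"grip":1},{"xyz":[0,2.18,-0.66],"rotation":[0.12,0,0],"grip":1},{"xyz":[0,0,0],"rotation":[0,0,0],"grip":1}]' 20
python3 kp.py
```

```text
t: 52.55
position: [356.5, -327.0, 109.9]
orientation: [0.706, 0.048, 0.705, -0.048]
wrist_force: [0.9, 0.3, 0.7]
opening: 25.9
t: 52.8
position: [356.4, -326.9, 109.5]
orientation: [0.706, 0.048, 0.705, -0.048]
wrist_force: [-0.8, -0.5, 5.1]
opening: 17.5
theta 1.795 R 191.1 yaw 1.435 z 109.5 F [-0.8 -0.5  5.1] open 17.5 j6 -2.25
t: 53.13
position: [352.4, -267.7, 109.5]
orientation: [0.69, 0.156, 0.69, -0.156]
wrist_force: [-7.5, 0.8, 4.9]
opening: 17.6
theta 1.483 R 191.1 yaw 1.126 z 109.5 F [-7.5  0.8  4.9] open 17.6 j6 -1.86
```

```bash

python3 -m inch '[{"xyz":[0,2.18,-0.66],"rotation":[0.12,0,0],"grip":1},{"xyz":[0,2.18,-0.66],"rotation":[0.12,0,0],"grip":1},{"xyz":[0,2.18,-0.66],"rotation":[0.12,0,0],"grip":1},{"xyz":[0,2.18,-0.66],"rotation":[0.12,0,0],"grip":1},{"xyz":[0,0,0],"rotation":[0,0,0],"grip":1}]' 20
python3 kp.py
python3 -m inch '[{"xyz":[0,2.18,-0.66],"rotation":[0.12,0,0],"grip":1},{"xyz":[0,2.18,-0.66],"rotation":[0.12,0,0],"grip":1},{"xyz":[0,2.18,-0.66],"rotation":[0.12,0,0],"grip":1},{"xyz":[0,0,0],"rotation":[0,0,0],"grip":1}]' 20
python3 kp.py
```

```text
t: 53.55
position: [381.6, -181.6, 109.4]
orientation: [0.632, 0.316, 0.633, -0.315]
wrist_force: [-9.0, 3.8, 12.5]
opening: 17.6
theta 1.003 R 191.2 yaw 0.646 z 109.4 F [-9.   3.8 12.5] open 17.6 j6 -1.18
t: 53.88
position: [428.3, -131.5, 109.3]
orientation: [0.566, 0.424, 0.567, -0.423]
wrist_force: [-6.1, 7.9, 15.7]
opening: 17.4
theta 0.642 R 191.1 yaw 0.286 z 109.3 F [-6.1  7.9 15.7] open 17.4 j6 -0.67
```

```bash

python3 -m inch '[{"xyz":[0,2.18,-0.66],"rotation":[0.12,0,0],"grip":1},{"xyz":[0,2.18,-0.66],"rotation":[0.12,0,0],"grip":1},{"xyz":[0,2.18,-0.66],"rotation":[0.12,0,0],"grip":1},{"xyz":[0,2.18,-0.66],"rotation":[0.12,0,0],"grip":1},{"xyz":[0,0,0],"rotation":[0,0,0],"grip":1}]' 20
python3 kp.py
python3 -m inch '[{"xyz":[0,1.1,-0.36],"rotation":[0.06,0,0],"grip":1},{"xyz":[0,0.7,-0.22],"rotation":[0.04,0,0],"grip":1},{"xyz":[0,0.7,-0.22],"rotation":[0.04,0,0],"grip":1},{"xyz":[0,0.5,-0.18],"rotation":[0.03,0,0],"grip":1},{"xyz":[0,0,0],"rotation":[0,0,0],"grip":1}]' 40
python3 kp.py
```

```text
t: 54.3
position: [512.4, -96.2, 109.2]
orientation: [0.449, 0.546, 0.45, -0.545]
wrist_force: [-2.2, 8.5, 12.0]
opening: 17.6
theta 0.16 R 190.7 yaw -0.192 z 109.2 F [-2.2  8.5 12. ] open 17.6 j6 -0.07
t: 54.72
position: [542.4, -94.0, 109.3]
orientation: [0.403, 0.582, 0.404, -0.58]
wrist_force: [1.6, 15.0, 7.5]
opening: 17.2
theta 0.002 R 190.5 yaw -0.356 z 109.3 F [ 1.6 15.   7.5] open 17.2 j6 0.12
```

```bash

python3 -m inch '[{"xyz":[0,0.25,-0.1],"rotation":[0,0,0],"grip":1},{"xyz":[0,0,0],"rotation":[0,0,0],"grip":1},{"xyz":[0,0,0],"rotation":[0,0,0],"grip":1}]' 40
python3 kp.py
python3 -m inch '[{"xyz":[0,-0.25,0.1],"rotation":[0,0,0],"grip":1},{"xyz":[0,0,0],"rotation":[0,0,0],"grip":0.2},{"xyz":[0,0,0],"rotation":[0,0,0],"grip":0.2},{"xyz":[0,0,0],"rotation":[0,0,0],"grip":0.2},{"xyz":[-1,0,0],"rotation":[0,0,0],"grip":0.2}]' 40
python3 kp.py
python3 -m inch '[{"xyz":[-3,0,0],"rotation":[0,0,0],"grip":0.2},{"xyz":[-4,0,0],"rotation":[0,0,0],"grip":0.2},{"xyz":[-4,0,0],"rotation":[0,0,0],"grip":0.2},{"xyz":[-3,0,2],"rotation":[0,0,0],"grip":0.2},{"xyz":[0,0,4],"rotation":[0,0,0],"grip":0.2}]' 40
python3 -m inch '[{"xyz":[0,0,4],"rotation":[0,0,0],"grip":0.2},{"xyz":[0,0,4],"rotation":[0,0,0],"grip":0.2},{"xyz":[0,0,0],"rotation":[0,0,0],"grip":0.2},{"xyz":[0,0,0],"rotation":[0,0,0],"grip":0.2}]' 40
python3 rk.py; python3 - <<'E'
from h import *
c=load('wr'); W=cloud(c)
m=(W[...,2]>122)&(W[...,2]<137)&(np.hypot(W[...,0]-543,W[...,1]+95)<50); P=W[m]; print('knob',len(P),cv2.minAreaRect(P[:,:2].astype(np.float32)))
m=(W[...,2]>87)&(W[...,2]<97)&(np.hypot(W[...,0]-543,W[...,1]+189)<120); P=W[m]; print('bar',len(P),cv2.minAreaRect(P[:,:2].astype(np.float32)))
E
```

```text
t: 54.97
position: [543.3, -93.9, 109.3]
orientation: [-0.403, -0.58, -0.405, 0.58]
wrist_force: [-8.3, 15.9, 11.7]
opening: 17.2
theta -0.003 R 190.6 yaw -0.354 z 109.3 F [-8.3 15.9 11.7] open 17.2 j6 0.11
t: 55.38
position: [540.5, -96.0, 117.6]
orientation: [-0.403, -0.58, -0.405, 0.581]
wrist_force: [0.6, 0.1, -0.6]
opening: 36.5
theta 0.012 R 188.5 yaw -0.355 z 117.6 F [ 0.6  0.1 -0.6] open 36.5 j6 0.11
t: 55.8
position: [522.5, -151.2, 266.4]
orientation: [0.408, 0.582, 0.402, -0.578]
wrist_force: [-0.1, -0.3, -0.4]
opening: 37.6
t: 56.13
position: [491.9, -228.9, 259.6]
orientation: [0.403, 0.581, 0.403, -0.581]
wrist_force: [0.1, 0.8, -0.3]
opening: 37.5
156 rack xy [27.5 49.8] d 19.0 z [78.9 81.6 83. ]
278 rack xy [-26.3  51.1] d 26.0 z [78.5 81.5 82.8]
156 rack xy [27.7  0.7] d 19.9 z [78.8 81.4 82.8]
261 rack xy [-27.2  -1.1] d 25.2 z [79.  81.5 83. ]
243 rack xy [-27.4 -51.1] d 25.7 z [78.8 81.6 82.9]
knob 313 ((542.0452270507812, -95.01820373535156), (16.694150924682617, 16.728862762451172), 71.2639389038086)
bar 6212 ((542.6943359375, -182.1194305419922), (44.6729621887207, 209.43418884277344), 0.06576010584831238)
```

View pics/wrb.png

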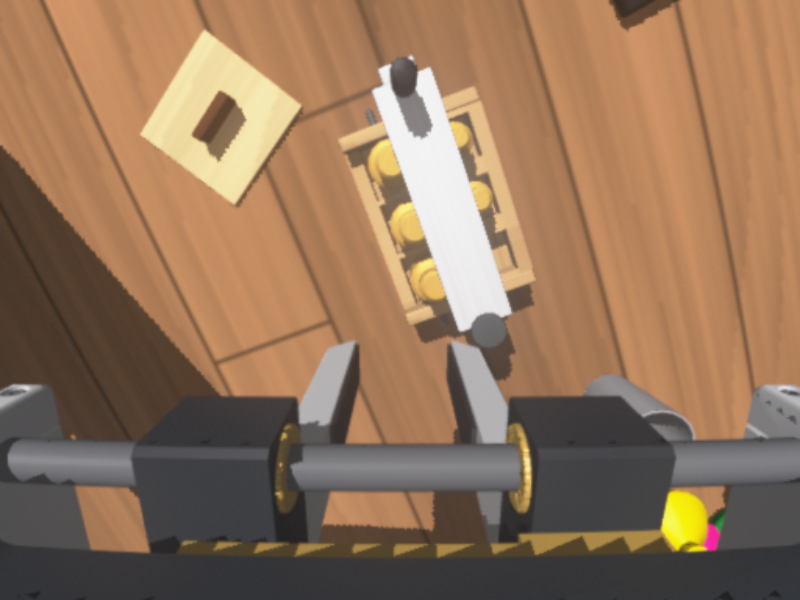

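The bar lies along the rack, from (405,75) to (488,330) in the picture, over all the knobs, within about 0.005 rad of shut. Last check is the lid, box and bystanders, from the top camera.

```bash
python3 - <<'E'
from h import *
c=cap('top','end'); W=cloud(c); z=load('top0')
m=(np.hypot(W[...,0]-380,W[...,1]-244)<110)&(W[...,2]>4)&(W[...,2]<14)&(c['pixels'][...,2]>190); P=W[m]; print('lid',len(P),cv2.minAreaRect(P[:,:2].astype(np.float32)))
A=np.c_[P[:,:2]-P[:,:2].mean(0),np.ones(len(P))]; print('plane',np.linalg.lstsq(A,P[:,2],rcond=None)[0].round(3))
m=(np.hypot(W[...,0]-380,W[...,1]-244)<110)&(W[...,2]>28)&(W[...,2]<60); P=W[m]; print('strip',len(P),cv2.minAreaRect(P[:,:2].astype(np.float32)),np.median(P[:,2]))
cv2.imwrite('pics/endb.png',cv2.resize(c['pixels'],(800,600)))
E
```

```text
lid 1421 ((368.8849792480469, 237.95904541015625), (179.24285888671875, 189.4220733642578), 75.10352325439453)
plane [ 1.00e-03 -4.00e-03  8.03e+00]
strip 99 ((379.4406433105469, 241.18624877929688), (17.352272033691406, 69.51915740966797), 73.49823760986328) 39.93431024852748
```

View pics/endb.png

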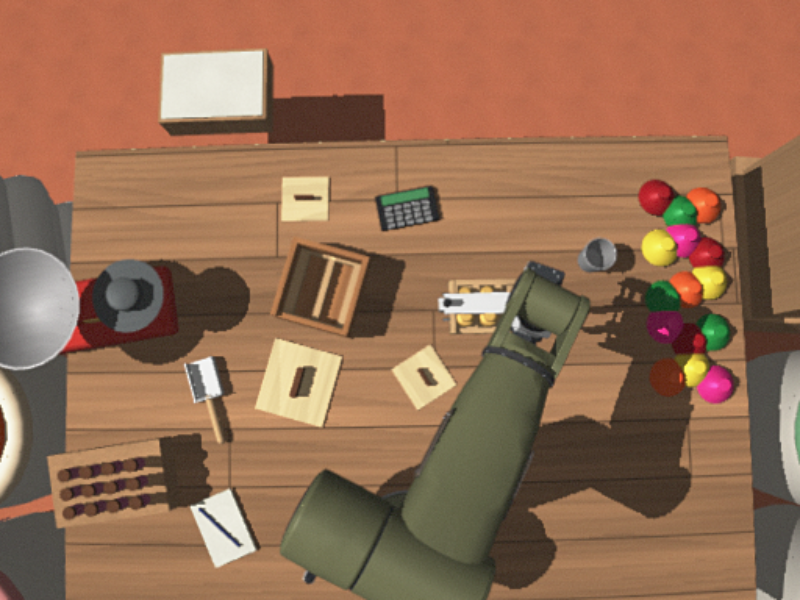

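The box is empty and the lid lies flat at (300,382), strip up. The calculator (408,208), tumbler (600,255) and scoop (207,400) are at the same pixels as at the start, and the robot is clear. Handing in.

```bash
python3 -c "
from workcell import *
print(job_done())"
```

```text
the job is handed in; nothing more can be done
None
```

The job is done and handed in at about 56 s of the 208 s allowed; no verdict is reported.

**What I did:**
- I slid the lid out and laid it flat on the counter.
- All five weights in the box (three large, two small) went into the rack, large in the near row and small in the far row.
- I then swung the keeper bar shut by its knob.

**Last checks:**

| Check | Result |
|---|---|
| Lid | Flat, tilt about 0.004 rad; strip top at z 40 mm, which puts lid_grip at about 29 mm |
| Weights | All five seated; knob tops at about 81.5 mm against 82 mm nominal, within 1 mm of their row lines |
| Keeper bar | Within about 0.005 rad of shut |
| Box | Empty |
| Tumbler, calculator, scoop | No visible movement, judged by eye from the top picture |
| Robot | Clear of everything |

**What went wrong or disagreed:**
- **Dropped weight:** the grip slackened once on the way and dropped the first large weight. It landed upright on the rack's far rim, and I picked it up there and placed it.
- **Keeper bar:** it started too close to the end near pocket, so I pushed it further open (to about 1.79 rad) before placing the third large weight.
- **Moved weight:** one small weight shifted about 16 mm inside the box between looks, so I measured it again before picking it up.
- **Camera disagreement:** the top and wrist cameras differed by about 3 mm, and I used the wrist readings.

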